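Bring a brass blank from the chest top to the soldering brick

ROBOT

A 6-joint arm with a two-finger parallel gripper is mounted at the origin on the work surface. World frame = base frame: x ahead of the robot, y to its left, z up, the work surface at z = 0. Lengths are in mm, angles in degrees, forces in N, time in s.
With the tool pointing down it reaches from about 350 to 850 mm from the base axis. Payload 8.1 kg.
Tool frame: the origin (TCP) lies midway between the tips of the shut fingers; the grasp point (between the pads) lies 19 mm behind it; z points along the fingers, x is the direction in which the jaws open and shut, and the axes are right-handed (so a half turn about z gives the same grasp; the last joint's range is limited). The gripper opens to 85 mm and grips with 20 to 120 N. Pads are 22 mm wide; open, the fingers measure 114 mm over their backs; the gripper's body (76 mm by 85 mm) begins 54 mm behind the grasp point. The pads swing forward as they close: fully open they stand 13 mm farther back than shut.
Start: joints at [-68.434, 7.471, 85.268, -0, 87.261, -4.893], TCP at [267.356, -537.146, 194.592] pointing down, gripper open.
Joint ranges: [-169.43, 169.43], [-51.17, 129.36], [1.28, 143.12], [-76.62, 256.62], [0, 156.53], [-152.29, 152.29]. Speed limits (degrees/s): [136.94, 136.94, 159.86, 180, 180, 180].

INTERFACE

Orientations are given as [roll, pitch, yaw] about the fixed x, y, z axes, in that order (R = Rz(yaw) Ry(pitch) Rx(roll)).
In Python, from bench import monitor, cams, r gives the robot as it stands.
- The arm moves only by the tool jog_arm, never from a script. Its arguments are lists of equal length, an entry for each row: "offset": the shift along the tool's x, y, z in mm, a list of three; "delta_rot": the turn, a rotation vector about the tool's x, y, z in degrees, a list of three; "jaw": the opening in per cent of the stroke, from 0 (shut) to 100 (fully open). In form: {"offset": [[x, y, z], ...], "delta_rot": [[rx, ry, rz], ...], "jaw": [jaw, ...]}. A call has 1 to 20 rows; each row shifts and turns the pose as measured when the row begins, along the tool's axes as they then stand; what a row does not reach is not made up. A row lasts 1/10 s, in which the tool goes at most 50 mm and 8.59 degrees, less where a joint would pass 70% of its speed; a pose out of reach is approached as far as the arm can. A call is refused whole if a number of a shift passes 50 or a number of a turn 8.59, either way. A call with a gripper value outside its range is refused whole. The fingers move at their own pace and stop on an object; "newtons" is the grip in N (left out, the last holds). Time passes only in rows, so rows that do not move let the fingers close. It gives the time, the measured TCP pose, the force and the opening at its end, in the units of the state.
- monitor.sense(): the state, without advancing time (a new reading comes with each control period).
- cams.snapshot(name): name is "scene" or "top" or "wrist"; returns (picture, depth): 384x512x3 uint8, red, green, blue; 384x512 float32, mm along the optical axis (not along the pixel's ray), 0 where there is no reading.
- cams.camera_model(name): a dict with "K" (3x3 intrinsics, pixels), "camera_from_world" (4x4, takes a point from world to camera coordinates). Camera axes: x right, y down, z forward; pixel columns grow to the right and rows downward; lengths in mm; the calibration is good to about 2 mm. The wrist camera is an equidistant fisheye: a pixel r from the principal point sees the ray r / f radians off the axis. A picture is of the moment at which its call begins: read the wrist's pose just before it. camera_model takes no time and is no camera call; for the wrist camera it gives the pose at the moment of the call.
- r.hand_in(): hands the job in, once; it reports no verdict.
The state is a dict: "time": time; "joint_pos": joint angles; "qd": joint speeds; "joint_efforts": joint torques, N m; "tool_pos": TCP position; "tcp_rot": TCP orientation; "ft_force": force on the tool from outside, world axes, zero at the start; "wrist_torque": the same for the moment, N m; "finger_gap": finger opening in mm.
Only numpy, scipy, OpenCV 4.12 (cv2) and the standard library are available. Lean on these libraries where they do the work, as an engineer would, in place of code of your own. Each camera call takes 0.05 s, during which the arm holds its last target.

TASK

The thin brass blank lies flat on the white-topped drawer chest and cannot be grasped there. Slide it towards the robot until about a third of its length sticks out over the chest's front edge, let go of it so that it rests there by itself, then take it by the overhanging end, lift it off and lay it flat on the grey soldering brick, lengthwise along the brick and centred on it, and let go. Do not drop the blank or let it fall, and leave the jar, the pot, the screwdriver and the small steel block where they are.

Things in the scene. Friction and masses are not known exactly. Their poses are not given: they have to be found in the camera images.
- blank: Loose flat rectangular brass plate, 120 mm (its x) by 50 mm (its y) by 2.5 mm thick, 95 to 180 g. Origin at the centre of its underside, z up; its -x end is the one nearer the robot, and its x is within 0.2 rad of the chest's x at the start. It starts wholly on the chest top.
- blank_front (a point): Middle of the blank's -x end (the end nearer the robot), on its underside, 60 mm from the blank's origin.
- chest: Fixed low wooden drawer chest with a flat white top, 220 mm deep (x) by 240 mm wide (y) by 80 mm high. Origin at the centre of its underside; its -x face is the front, facing the robot, with two small knobs (12 mm diameter, 12 mm proud) 50 mm below the top. Chest and brick stand left and right of the middle, either way round.
- chest_edge (a point): Middle of the chest's top front edge, the edge the blank must overhang: 110 mm to -x of the chest's origin and 80 mm above its underside. Axes as the chest's.
- brick: Fixed soldering brick, grey, standing on its long edge in a flat light wooden foot (120 by 70 by 15 mm). The brick is 100 mm long (its x) by 30 mm wide (its y), so narrower than the blank: fingers can straddle it. Origin at the centre of the foot's underside, z up.
- brick_top (a point): Centre of the brick's flat top, 90 mm above the bench. Axes as the brick's.
- dapping_block: Bystander: loose steel cube of 28 mm standing on a rear corner of the chest top. Origin at the centre of its underside.
- amber_jar: Bystander: brown jar with white cap, 48 mm diameter, 85 mm high, on the bench. Origin at the centre of its underside.
- brush_pot: Bystander: open white ceramic cup, 64 mm diameter, 75 mm high, on the bench. Origin at the centre of its underside.
- screwdriver: Bystander: wooden-handled screwdriver 160 mm long, lying on the bench roughly along y, nearer the robot than the chest and brick. Origin at the middle of its length, on its underside; its handle is at its -x end.
Not all that is in view belongs to the job. There is more than one size of the blank; the job needs the smallest.

How it is judged:
By the outcome, as a careful person would: the job done as asked, in the order asked, and still so for the second after the job is handed in, with the robot touching nothing.
It also fails if it takes over 54 s, if anything falls off the work surface, if the arm or the gripper's body presses on something with over 40 N, if the wrist force passes 120 N, or if a joint passes its speed limit or range.

## Working session

There is one attempt and no reset: what is moved stays moved. The work goes in short steps, Python scripts to look and compute and a tool call to move; the robot and the scene stay as the last step left them, time stands still between calls to the robot, and variables do not carry over. Pictures are saved under pics/ and viewed, and the job is handed in when it is done.

Besides the shell and the picture viewer there is one more tool, called after "Call:" as name(argument=value, ...) on one line, values as JSON. jog_arm: Moves the arm, as the interface text tells. Its arguments: {"type":"object","properties":{"offset":{"type":"array","items":{"type":"array","items":{"type":"number"}}},"delta_rot":{"type":"array","items":{"type":"array","items":{"type":"number"}}},"jaw":{"type":"array","items":{"type":"number"}},"newtons":{"type":"number"}},"required":["offset","delta_rot","jaw"]}

```bash
ls; mkdir -p pics
python3 - <<'E'
from bench import monitor, cams, r
import cv2, numpy as np
s=monitor.sense(); print(s)
for n in ("scene","top"):
    m=cams.camera_model(n); print(n,np.round(m["K"],1).tolist(),np.round(m["camera_from_world"],3).tolist())
    p,d=cams.snapshot(n); np.savez(f"{n}0.npz",p=p,d=d)
    cv2.imwrite(f"pics/{n}0.png",cv2.resize(p[:,:,::-1],(768,576),interpolation=cv2.INTER_CUBIC))
E
```

```text
pics
{'time': 0.0, 'joint_pos': array([-6.84353328e+01,  7.51388505e+00,  8.53307143e+01, -8.07462804e-04,
        8.72603534e+01, -4.89425727e+00]), 'qd': array([-0.01720852,  0.07103436,  0.01003764, -0.13628394,  0.07889593,
        0.13957925]), 'joint_efforts': array([-2.65767732e-03, -5.69401753e+01, -5.00562394e+01, -5.55778570e-04,
        1.47887907e-02, -1.91029017e-05]), 'tool_pos': array([ 267.10931945, -536.57354927,  193.54347917]), 'tcp_rot': array([-1.79991849e+02,  1.04638911e-01, -6.35410287e+01]), 'ft_force': array([ 0.10426601,  0.72211569, -0.13527795]), 'wrist_torque': array([-0.02817825, -0.0185889 ,  0.03169169]), 'finger_gap': 85.3498867421814}
scene [[356.8, 0.0, 255.1], [0.0, 356.8, 193.7], [0.0, 0.0, 1.0]] [[-0.771, 0.636, -0.022, 393.256], [0.404, 0.463, -0.789, -180.924], [-0.492, -0.618, -0.614, 1482.045], [0.0, 0.0, 0.0, 1.0]]
top [[483.9, 0.0, 257.4], [0.0, 483.9, 198.4], [0.0, 0.0, 1.0]] [[-0.02, -1.0, -0.018, 83.457], [-0.998, 0.021, -0.063, 534.727], [0.063, 0.017, -0.998, 1480.715], [0.0, 0.0, 0.0, 1.0]]
```

View pics/top0.png

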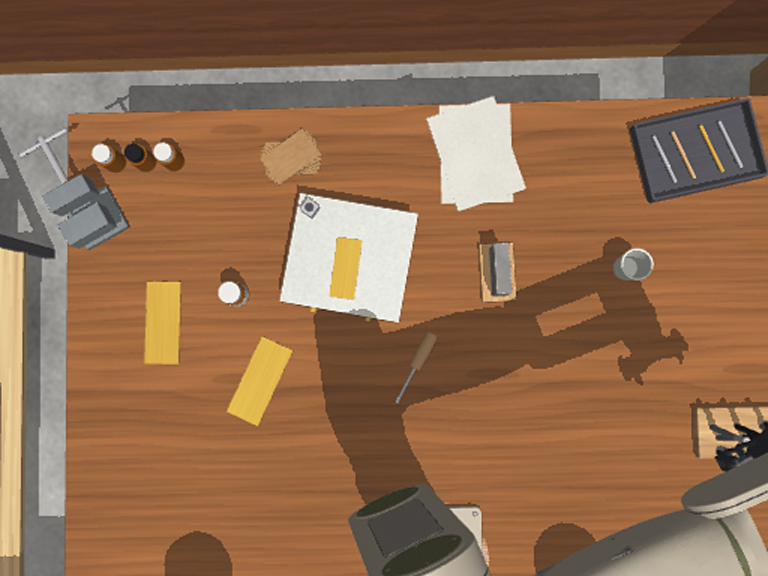

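View pics/scene0.png

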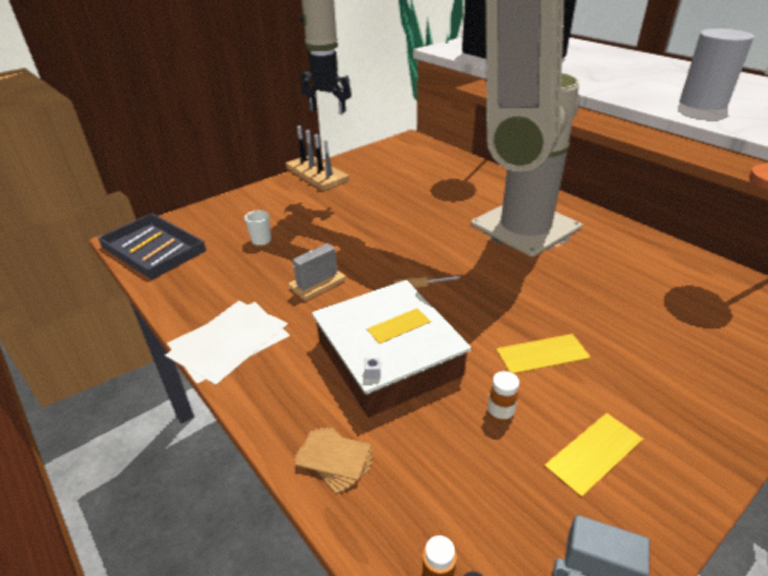

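Brass candidates in the top picture (768 px wide) are the plates at (345,268) on the chest and at (162,322) and (260,381) on the bench. The one on the chest looks smallest, so I'll measure all three and crop in.

```bash
cat > h.py <<'E'
import numpy as np, cv2
from scipy.spatial.transform import Rotation as R
from bench import monitor, cams, r
def ray_plane(m,uv,z):
    K=m["K"];T=m["camera_from_world"];Rw=T[:3,:3].T;c=-Rw@T[:3,3]
    uv=np.atleast_2d(uv).astype(float)
    d=np.c_[(uv[:,0]-K[0,2])/K[0,0],(uv[:,1]-K[1,2])/K[1,1],np.ones(len(uv))]@Rw.T
    return c+d*((z-c[2])/d[:,2])[:,None]
def depth_pts(m,d):
    K=m["K"];T=m["camera_from_world"]
    v,u=np.mgrid[:d.shape[0],:d.shape[1]]
    P=np.dstack([(u-K[0,2])/K[0,0]*d,(v-K[1,2])/K[1,1]*d,d])
    return (P-T[:3,3])@T[:3,:3]
def proj(m,X):
    T=m["camera_from_world"];c=np.atleast_2d(X)@T[:3,:3].T+T[:3,3]
    c=c@m["K"].T; return c[:,:2]/c[:,2:]
def rect(m,mask,z):
    ys,xs=np.nonzero(mask); W=ray_plane(m,np.c_[xs,ys],z)[:,:2]
    (c,s,a)=cv2.minAreaRect(W.astype(np.float32))
    if s[0]<s[1]: s=s[::-1];a=a+90
    a=(a+90)%180-90
    return np.round(W.mean(0),1),np.round(c,1),np.round(s,1),round(a,2)
E
python3 - <<'E'
from h import *
for n in("top","scene"):
    z=np.load(n+"0.npz");p,d=z["p"],z["d"];m=cams.camera_model(n)
    P=depth_pts(m,d); hsv=cv2.cvtColor(p,cv2.COLOR_RGB2HSV)
    br=((hsv[...,0]>20)&(hsv[...,0]<32)&(hsv[...,1]>120)&(hsv[...,2]>130)).astype(np.uint8)
    k,l,st,c=cv2.connectedComponentsWithStats(br)
    for i in range(1,k):
        if st[i,4]>150:
            mk=l==i; zz=np.median(P[...,2][mk]); print(n,"brass",c[i].round(0),round(zz,1),rect(m,mk,zz))
    for nm,lo,hi in (("chesttop",74,84),("brick",86,94),("mid",100,120)):
        mk=((P[...,2]>lo)&(P[...,2]<hi)&(d>0)).astype(np.uint8)
        k,l,st,c=cv2.connectedComponentsWithStats(mk)
        for i in range(1,k):
            if st[i,4]>60: 
                q=l==i; zz=np.median(P[...,2][q]);print(n,nm,c[i].round(0),st[i,4],round(zz,1),rect(m,q,zz))
p=np.load("top0.npz")["p"]
a=cv2.resize(p[110:270,130:350,::-1],None,fx=3.6,fy=3.6,interpolation=cv2.INTER_CUBIC); cv2.imwrite("pics/crop.png",a)
E
```

```text
top brass [230. 178.] 82.4 (array([593.5, 151.8]), array([593.5, 152. ]), array([118.3,  48.9]), -8.74)
top brass [108. 214.] 3.4 (array([496.7, 542.2]), array([496.8, 542.1]), array([166.3,  69.3]), -1.23)
top brass [173. 254.] 3.8 (array([370.6, 339.4]), array([371. , 339.5]), array([169.2,  69.3]), -25.88)
top chesttop [108. 101.] 99 77.9 (array([838. , 517.3]), array([838.2, 516.9]), array([35. , 32.1]), 44.06)
top chesttop [ 67. 102.] 94 77.5 (array([838.6, 642.2]), array([837.8, 642.2]), array([36.2, 33.9]), 25.67)
top chesttop [ 89. 101.] 98 78.4 (array([837.5, 576. ]), array([837.2, 576.9]), array([33.9, 33.8]), 88.59)
top chesttop [233. 172.] 4974 79.8 (array([613. , 142.8]), array([615.3, 144.5]), array([239.8, 219.9]), 78.65)
top brick [335. 179.] 288 90.4 (array([ 585.6, -157.5]), array([ 585.7, -157.6]), array([99.1, 30.5]), 1.66)
top mid [ 45. 130.] 324 117.1 (array([746.1, 689.7]), array([747. , 690.8]), array([93.6, 46.5]), -61.82)
top mid [206. 138.] 93 107.4 (array([711.9, 218.3]), array([711.9, 218.2]), array([28.5, 27.7]), 52.36)
top mid [ 57. 149.] 384 117.1 (arr
[... 1937 characters left out ...]
]), array([249.6, 109. ]), 89.83)
scene mid [503.  47.] 77 111.4 (array([-1502. ,   -50.6]), array([-1506.9,   -53.3]), array([133. ,  85.8]), 21.21)
scene mid [296.  50.] 112 110.7 (array([-554.2, -882.2]), array([-551.8, -893.8]), array([313.5,  54.7]), 89.05)
scene mid [95. 85.] 827 110.1 (array([  588.8, -1162.4]), array([  507.9, -1170.4]), array([1098. ,   95.1]), 2.59)
scene mid [353. 133.] 156 109.8 (array([44.5, 32.9]), array([41.4, 28.3]), array([135.6,  79.9]), -60.03)
scene mid [248. 242.] 103 107.4 (array([714.3, 223.8]), array([715. , 223.6]), array([32.9, 26.3]), 50.76)
scene mid [406. 365.] 1122 118.6 (array([696.9, 665.5]), array([694.6, 665.4]), array([91.7, 59.7]), -60.87)
```

View pics/crop.png

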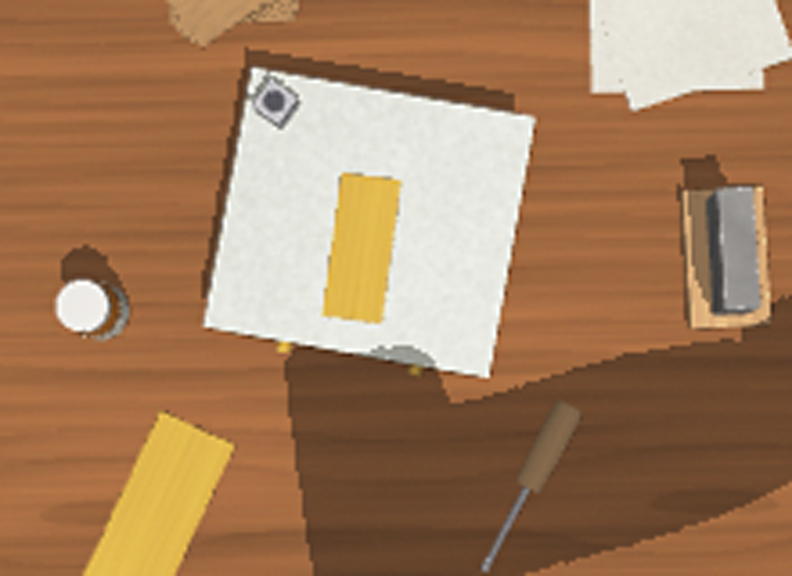

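The crop confirms it. The brass plate on the chest, at crop (362,248), measures about 118×49 mm, which matches 120×50. The other two are about 169×70 mm, so they are decoys. The steel cube is at crop (275,102), the screwdriver at (530,490) and the brick at (737,250).

I plan to push the blank from its far end with the fingertips. First I'll turn the tool to match its yaw.

Call:
jog_arm(offset=[[0, 0, 0], [0, 0, 0], [0, 0, 0], [0, 0, 0], [0, 0, 0]], delta_rot=[[0, 0, 7], [0, 0, 7], [0, 0, 7], [0, 0, 7], [0, 0, 7]], jaw=[24, 24, 24, 24, 24])

```text
time: 0.6
tool_pos: [266.5, -534.8, 190.3]
tcp_rot: [179.8, 0.4, -99.7]
ft_force: [0.3, 0.3, 1.0]
finger_gap: 20.5
```

```bash
cat > to.py <<'E'
import sys
from h import *
# usage: to.py x y z yaw : displacement in tool axes, and turn
a=[float(v) for v in sys.argv[1:]]
s=monitor.sense(); M=R.from_euler("xyz",s["tcp_rot"],degrees=True)
d=np.array(a[:3])-s["tool_pos"]
print("t",round(s["time"],2),"pos",s["tool_pos"].round(1),"rot",s["tcp_rot"].round(2),"F",s["ft_force"].round(1),"gap",round(s["finger_gap"],1))
print("tool offset",M.inv().apply(d).round(1))
T=R.from_euler("xyz",[180,0,a[3]],degrees=True); print("rotvec",(M.inv()*T).as_rotvec(degrees=True).round(2))
E
python3 to.py 667 141 180 -98.7
```

```text
t 0.6 pos [ 266.5 -534.8  190.3] rot [179.78   0.37 -99.74] F [0.3 0.3 1. ] gap 20.5
tool offset [-733.7 -280.5   14. ]
rotvec [ 0.22  0.37 -1.04]
```

Call:
jog_arm(offset=[[-45, -17, -1], [-45, -17, -1], [-45, -17, -1], [-45, -17, -1], [-45, -17, -1], [-45, -17, -1], [-45, -17, -1], [-45, -17, -1], [-45, -17, -1], [-45, -17, -1], [-45, -17, -1], [-45, -17, -1], [-45, -17, -1], [-45, -17, -1], [-45, -17, -1]], delta_rot=[[0, 0, 0], [0, 0, 0], [0, 0, 0], [0, 0, 0], [0, 0, 0], [0, 0, 0], [0, 0, 0], [0, 0, 0], [0, 0, 0], [0, 0, 0], [0, 0, 0], [0, 0, 0], [0, 0, 0], [0, 0, 0], [0, 0, 0]], jaw=[24, 24, 24, 24, 24, 24, 24, 24, 24, 24, 24, 24, 24, 24, 24])

```text
time: 2.1
tool_pos: [642.8, 105.2, 201.8]
tcp_rot: [179.3, 0.5, -100.7]
ft_force: [1.0, -0.5, 0.6]
finger_gap: 20.5
```

```bash
python3 to.py 667 141 140 -98.7
```

```text
t 2.1 pos [642.8 105.2 201.8] rot [ 179.27    0.53 -100.68] F [ 1.  -0.5  0.6] gap 20.5
tool offset [-39.1 -17.9  62. ]
rotvec [ 0.72  0.54 -1.97]
```

Call:
jog_arm(offset=[[-20, -11, 10], [-20, -11, 15], [0, 0, 20], [0, 0, 15], [0, 0, 0]], delta_rot=[[0.4, 0.3, -1], [0.3, 0.2, -1], [0, 0, 0], [0, 0, 0], [0, 0, 0]], jaw=[24, 24, 24, 24, 24])

```text
time: 2.6
tool_pos: [672.6, 151.0, 136.2]
tcp_rot: [179.8, 0.1, -98.1]
ft_force: [-0.6, -1.1, -0.6]
finger_gap: 20.4
```

```bash
python3 to.py 672 142 100 -98.7
python3 - <<'E'
from h import *
for n in ("top","wrist"):
    m=cams.camera_model(n)
    p,d=cams.snapshot(n); np.savez(f"{n}1.npz",p=p,d=d,K=m["K"],T=m["camera_from_world"]); print(np.round(m["K"],1).tolist())
    q=p[60:240,130:370] if n=="top" else p
    f=3.3 if n=="top" else 1.5
    cv2.imwrite(f"pics/{n}1.png",cv2.resize(q[:,:,::-1],None,fx=f,fy=f,interpolation=cv2.INTER_CUBIC))
E
```

```text
t 2.6 pos [672.6 151.  136.2] rot [ 1.7981e+02  6.0000e-02 -9.8110e+01] F [-0.6 -1.1 -0.6] gap 20.4
tool offset [ 9.  -0.8 36.2]
rotvec [0.19 0.06 0.59]
[[483.9, 0.0, 257.4], [0.0, 483.9, 198.4], [0.0, 0.0, 1.0]]
[[297.3, 0.0, 257.9], [0.0, 297.3, 192.4], [0.0, 0.0, 1.0]]
```

View pics/top1.png

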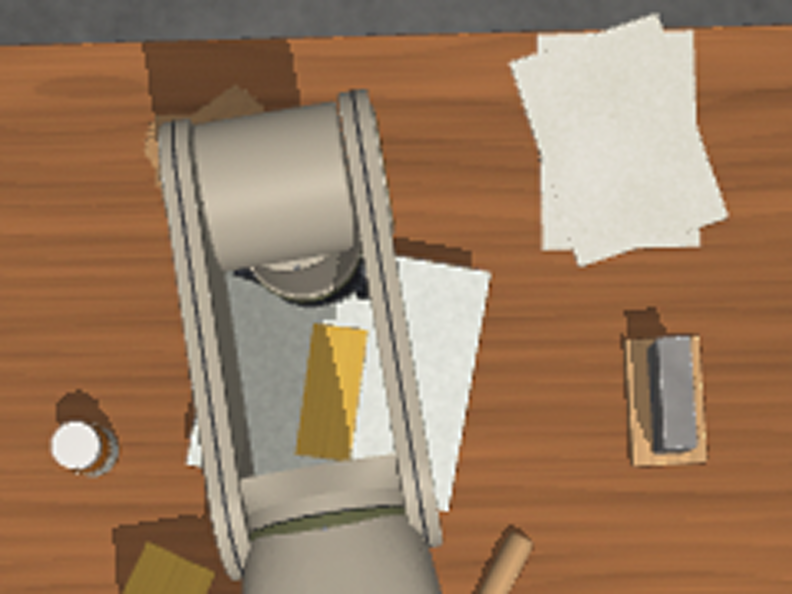

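View pics/wrist1.png

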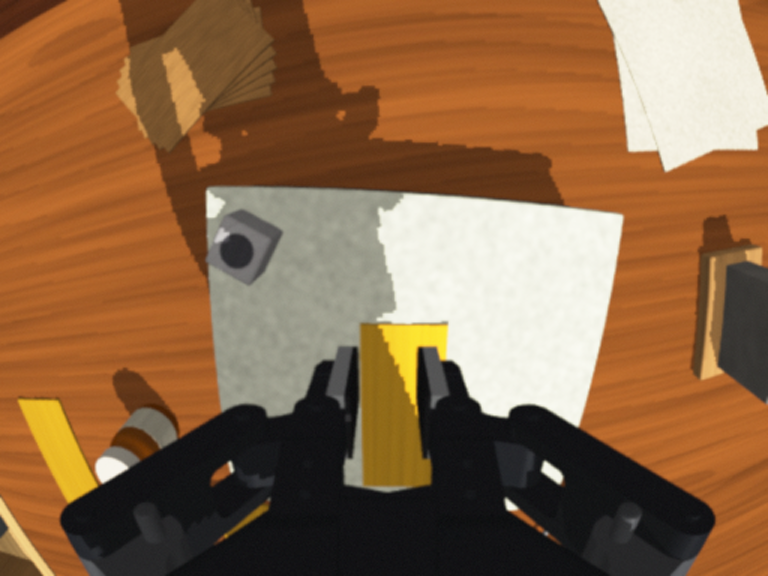

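```bash
cat >> h.py <<'E'
def fish_plane(K,T,uv,z):
    uv=np.atleast_2d(uv).astype(float); dx=uv-K[:2,2]; rr=np.linalg.norm(dx,axis=1); th=rr/K[0,0]
    s=np.where(rr>0,np.sin(th)/np.maximum(rr,1e-9),0)
    d=np.c_[dx*s[:,None],np.cos(th)]; Rw=T[:3,:3].T; c=-Rw@T[:3,3]; d=d@Rw.T
    return c+d*((z-c[2])/d[:,2])[:,None]
E
python3 - <<'E'
from h import *
z=np.load("wrist1.npz");K,T=z["K"],z["T"]
print(fish_plane(K,T,np.array([[360,323],[447,323]])/1.5,82.5).round(1))
print("chest rear corners",fish_plane(K,T,np.array([[208,187],[622,214]])/1.5,80).round(1))
print("brick top rear-left corner",fish_plane(K,T,np.array([[727,262]])/1.5,90).round(1))
E
```

```text
[[656.7 168.3  82.5]
 [649.7 119.7  82.5]]
chest rear corners [[746.3 240.8  80. ]
 [699.7   8.1  80. ]]
brick top rear-left corner [[663.7 -71.2  90. ]]
```

Call:
jog_arm(offset=[[7, 0, 20], [0, 0, 15], [0, 0, 8], [0, 0, 0], [0, 0, 0]], delta_rot=[[0, 0, 0.4], [0, 0, 0], [0, 0, 0], [0, 0, 0], [0, 0, 0]], jaw=[24, 24, 24, 24, 24])

```text
time: 3.2
tool_pos: [676.2, 142.1, 101.4]
tcp_rot: [-179.5, 0.3, -98.7]
ft_force: [-0.2, -0.0, 0.3]
finger_gap: 20.4
```

```bash
python3 to.py 672 141.5 81 -98.5
python3 - <<'E'
from h import *
m=cams.camera_model("wrist")
p,d=cams.snapshot("wrist"); np.savez("wrist2.npz",p=p,d=d,K=m["K"],T=m["camera_from_world"])
cv2.imwrite("pics/wrist2.png",cv2.resize(p[:,:,::-1],None,fx=1.5,fy=1.5,interpolation=cv2.INTER_CUBIC))
E
```

```text
t 3.2 pos [676.2 142.1 101.4] rot [-179.52    0.26  -98.72] F [-0.2 -0.   0.3] gap 20.4
tool offset [ 1.4  4.2 20.3]
rotvec [-0.48  0.26 -0.22]
```

View pics/wrist2.png

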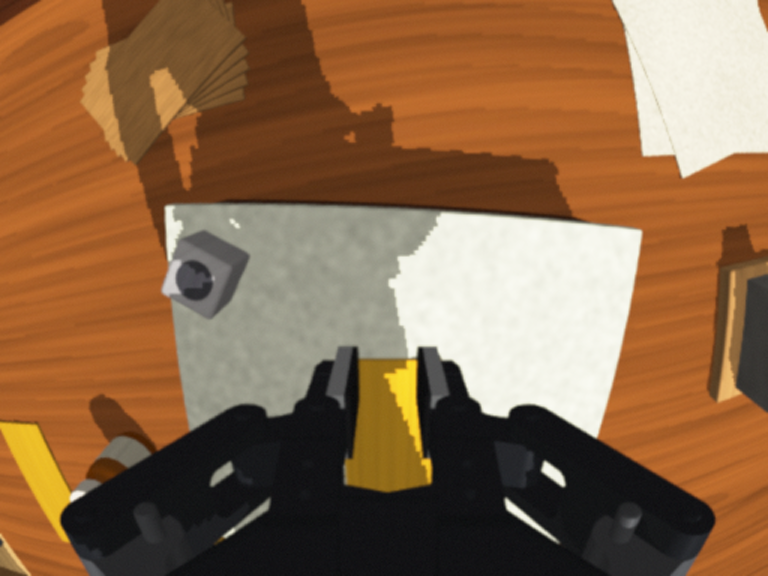

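The picture shows the blank's far end at (360–415, 358), centred between the fingertips. I'll descend behind it now.

Call:
jog_arm(offset=[[1, 0, 10], [0, 0, 5], [0, 0, 0], [0, 0, 0]], delta_rot=[[-0.3, 0.2, 0], [0, 0, 0], [0, 0, 0], [0, 0, 0]], jaw=[24, 24, 24, 24])

```text
time: 3.65
tool_pos: [677.3, 141.7, 86.9]
tcp_rot: [-179.7, 0.1, -98.7]
ft_force: [-0.0, -0.2, -0.1]
finger_gap: 20.6
```

```bash
python3 to.py 672 141.5 81 -98.5
```

```text
t 3.65 pos [677.3 141.7  86.9] rot [-1.797e+02  9.000e-02 -9.869e+01] F [-0.  -0.2 -0.1] gap 20.6
tool offset [1.  5.2 5.9]
rotvec [-0.3   0.09 -0.19]
```

Call:
jog_arm(offset=[[0, 0, 2], [0, 0, 0]], delta_rot=[[0, 0, 0], [0, 0, 0]], jaw=[24, 24])

```text
time: 3.85
tool_pos: [677.3, 141.8, 84.8]
tcp_rot: [-179.7, 0.1, -98.7]
ft_force: [0.0, 0.3, 0.1]
finger_gap: 20.3
```

Call:
jog_arm(offset=[[0, 0, 2], [0, 0, 0]], delta_rot=[[0, 0, 0], [0, 0, 0]], jaw=[24, 24])

```text
time: 4.05
tool_pos: [677.4, 141.8, 82.9]
tcp_rot: [-179.7, 0.1, -98.7]
ft_force: [0.0, 0.3, -1.3]
finger_gap: 20.4
```

Call:
jog_arm(offset=[[0, 0, 1.5], [0, 0, 0]], delta_rot=[[0, 0, 0], [0, 0, 0]], jaw=[24, 24])

```text
time: 4.25
tool_pos: [677.5, 141.8, 81.4]
tcp_rot: [-179.7, 0.1, -98.7]
ft_force: [-0.5, -0.3, -0.3]
finger_gap: 20.5
```

Call:
jog_arm(offset=[[0, 0, 1], [0, 0, 0]], delta_rot=[[0, 0, 0], [0, 0, 0]], jaw=[24, 24])

```text
time: 4.45
tool_pos: [677.5, 141.8, 80.4]
tcp_rot: [-179.7, 0.1, -98.7]
ft_force: [-0.3, 0.0, -0.1]
finger_gap: 20.6
```

Call:
jog_arm(offset=[[0, 0, 1], [0, 0, 0]], delta_rot=[[0, 0, 0], [0, 0, 0]], jaw=[24, 24])

```text
time: 4.65
tool_pos: [677.6, 141.8, 79.4]
tcp_rot: [-179.7, 0.1, -98.7]
ft_force: [-0.5, 0.1, 0.3]
finger_gap: 20.4
```

Call:
jog_arm(offset=[[0, 0, 1], [0, 0, 0]], delta_rot=[[0, 0, 0], [0, 0, 0]], jaw=[24, 24])

```text
time: 4.85
tool_pos: [677.6, 141.9, 78.3]
tcp_rot: [-179.7, 0.1, -98.7]
ft_force: [0.3, 0.7, -0.0]
finger_gap: 20.8
```

Call:
jog_arm(offset=[[0, 0, 1], [0, 0, 0]], delta_rot=[[0, 0, 0], [0, 0, 0]], jaw=[24, 24])

```text
time: 5.05
tool_pos: [677.6, 141.8, 77.2]
tcp_rot: [-179.7, 0.1, -98.7]
ft_force: [0.1, 1.1, -0.7]
finger_gap: 20.6
```

Call:
jog_arm(offset=[[0, 0, 1], [0, 0, 0]], delta_rot=[[0, 0, 0], [0, 0, 0]], jaw=[24, 24])

```text
time: 5.25
tool_pos: [677.6, 141.8, 76.1]
tcp_rot: [-179.7, 0.1, -98.7]
ft_force: [0.4, -0.1, 0.0]
finger_gap: 20.5
```

Call:
jog_arm(offset=[[0, 0, 0.7], [0, 0, 0]], delta_rot=[[0, 0, 0], [0, 0, 0]], jaw=[24, 24])

```text
time: 5.45
tool_pos: [677.6, 141.8, 75.3]
tcp_rot: [-179.7, 0.1, -98.7]
ft_force: [-0.1, -0.7, 0.4]
finger_gap: 20.7
```

Call:
jog_arm(offset=[[0, 0, 0.7], [0, 0, 0]], delta_rot=[[0, 0, 0], [0, 0, 0]], jaw=[24, 24])

```text
time: 5.65
tool_pos: [677.6, 141.8, 74.6]
tcp_rot: [-179.7, 0.1, -98.7]
ft_force: [-0.0, 0.2, 0.5]
finger_gap: 19.9
```

Call:
jog_arm(offset=[[0, 0, 0.7], [0, 0, 0]], delta_rot=[[0, 0, 0], [0, 0, 0]], jaw=[24, 24])

```text
time: 5.85
tool_pos: [677.6, 141.8, 73.8]
tcp_rot: [-179.7, 0.1, -98.7]
ft_force: [0.3, 0.2, 0.2]
finger_gap: 20.3
```

Run:
```python
from h import *
for n,q in (("scene",(slice(150,300),slice(190,390))),("wrist",(slice(0,384),slice(0,512)))):
    p,d=cams.snapshot(n); np.savez(n+"3.npz",p=p,d=d)
    f=4 if n=="scene" else 1.5
    cv2.imwrite(f"pics/{n}3.png",cv2.resize(p[q][:,:,::-1],None,fx=f,fy=f,interpolation=cv2.INTER_CUBIC))
```

```text
(no output)
```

View pics/scene3.png

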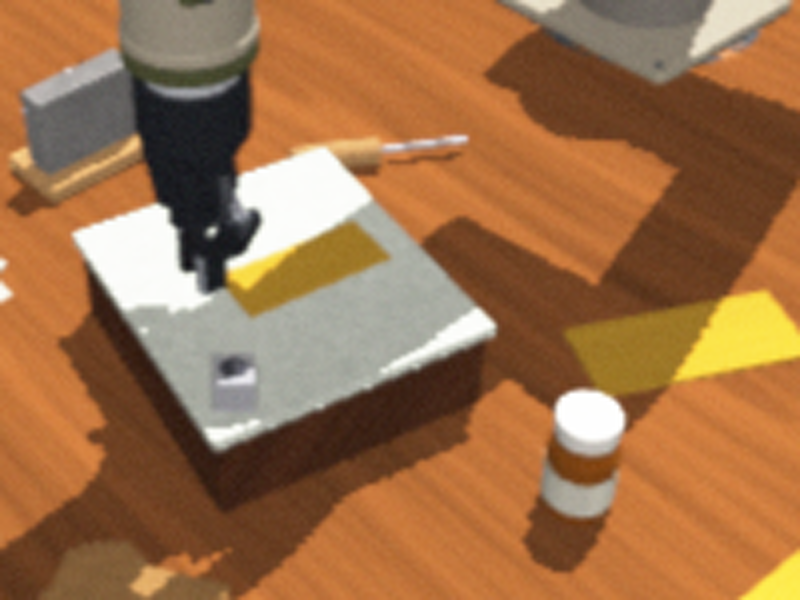

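View pics/wrist3.png

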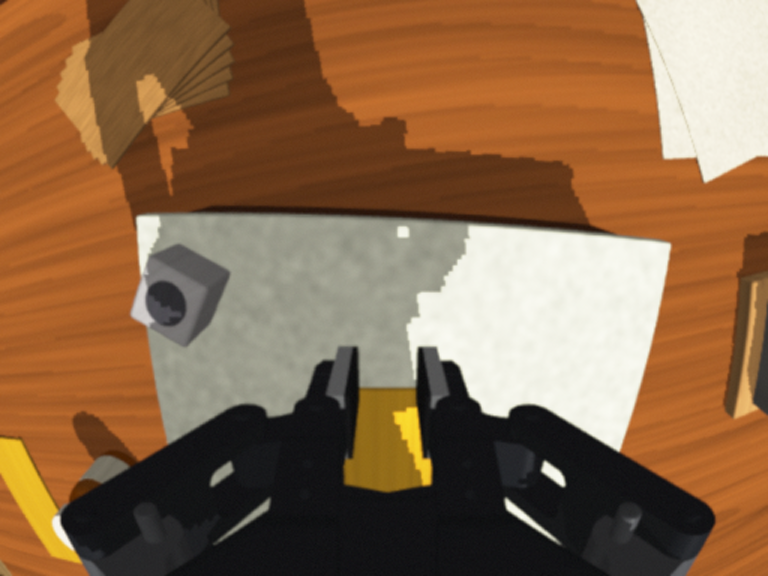

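The scene crop shows the fingertips at (210,285), just behind the blank's far end at (240,290) and close to the white top. I'll keep lowering slowly until contact.

Call:
jog_arm(offset=[[0, 0, 0.7], [0, 0, 0]], delta_rot=[[0, 0, 0], [0, 0, 0]], jaw=[24, 24])

```text
time: 6.15
tool_pos: [677.8, 141.9, 73.3]
tcp_rot: [-179.6, 0.1, -98.7]
ft_force: [-0.5, 0.4, 0.4]
finger_gap: 20.6
```

Call:
jog_arm(offset=[[0, 0, 0.7], [0, 0, 0]], delta_rot=[[0, 0, 0], [0, 0, 0]], jaw=[24, 24])

```text
time: 6.35
tool_pos: [677.8, 141.8, 72.5]
tcp_rot: [-179.6, 0.1, -98.7]
ft_force: [0.5, 0.4, 0.3]
finger_gap: 20.4
```

Call:
jog_arm(offset=[[0, 0, 0.7], [0, 0, 0]], delta_rot=[[0, 0, 0], [0, 0, 0]], jaw=[24, 24])

```text
time: 6.55
tool_pos: [677.8, 141.8, 71.7]
tcp_rot: [-179.6, 0.1, -98.7]
ft_force: [-0.1, -0.1, 0.4]
finger_gap: 20.6
```

Call:
jog_arm(offset=[[0, 0, 0.7], [0, 0, 0]], delta_rot=[[0, 0, 0], [0, 0, 0]], jaw=[24, 24])

```text
time: 6.75
tool_pos: [677.8, 141.9, 71.0]
tcp_rot: [-179.6, 0.1, -98.7]
ft_force: [0.6, -0.0, -0.3]
finger_gap: 20.8
```

Run:
```python
from h import *
m=cams.camera_model("scene");p,d=cams.snapshot("scene")
P=depth_pts(m,d); mk=(p.max(2)<70)&(abs(P[...,0]-675)<40)&(abs(P[...,1]-145)<50)&(P[...,2]>60)
q=P[mk]; o=np.argsort(q[:,2])[:25]; print(q[o].round(0).tolist())
cv2.imwrite("pics/s4.png",cv2.resize(p[190:240,215:285,::-1],None,fx=10,fy=10,interpolation=cv2.INTER_CUBIC))
```

```text
[[681.0, 132.0, 114.0], [683.0, 131.0, 115.0], [679.0, 135.0, 115.0], [677.0, 132.0, 115.0], [681.0, 132.0, 118.0], [686.0, 161.0, 118.0], [683.0, 131.0, 119.0], [682.0, 166.0, 119.0], [684.0, 164.0, 119.0], [680.0, 163.0, 120.0], [680.0, 131.0, 120.0], [678.0, 134.0, 121.0], [685.0, 161.0, 121.0], [676.0, 131.0, 122.0], [680.0, 167.0, 123.0], [684.0, 132.0, 123.0], [679.0, 131.0, 124.0], [679.0, 167.0, 126.0], [686.0, 167.0, 126.0], [683.0, 131.0, 126.0], [677.0, 133.0, 128.0], [678.0, 165.0, 128.0], [687.0, 164.0, 129.0], [683.0, 168.0, 129.0], [680.0, 132.0, 129.0]]
```

View pics/s4.png

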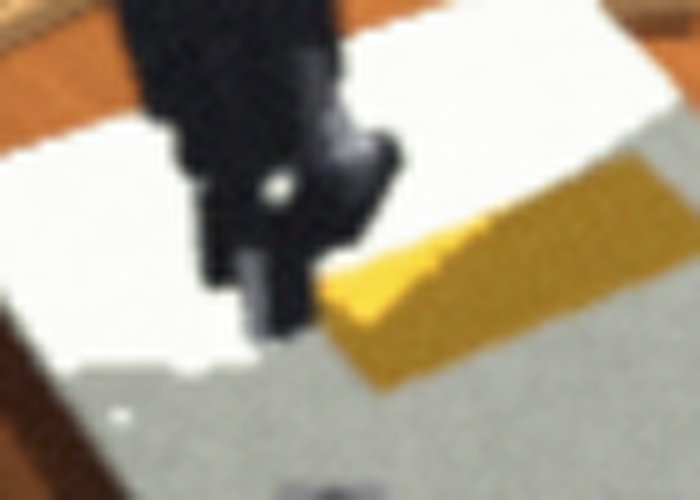

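Run:
```python
from h import *
m=cams.camera_model("scene");p,d=cams.snapshot("scene")
P=depth_pts(m,d)
for v in range(214,227):
    print(v,[(tuple(P[v,u].round(0).astype(int).tolist()),int(p[v,u].max())) for u in (236,238,240,242,244)])
```

```text
214 [((683, 132, 127), 26), ((678, 133, 124), 37), ((692, 163, 152), 43), ((694, 175, 161), 29), ((694, 184, 167), 28)]
215 [((683, 132, 123), 32), ((677, 133, 120), 62), ((688, 158, 143), 83), ((695, 177, 160), 31), ((696, 187, 167), 28)]
216 [((682, 130, 118), 33), ((676, 131, 114), 64), ((687, 156, 138), 104), ((686, 164, 143), 39), ((696, 186, 162), 30)]
217 [((683, 131, 115), 33), ((678, 133, 113), 62), ((689, 158, 137), 109), ((686, 164, 139), 38), ((681, 165, 136), 33)]
218 [((683, 130, 111), 86), ((678, 132, 109), 105), ((688, 156, 131), 108), ((688, 166, 137), 38), ((681, 166, 133), 36)]
219 [((668, 107, 82), 220), ((662, 110, 81), 218), ((689, 157, 128), 116), ((685, 162, 130), 38), ((681, 165, 129), 33)]
220 [((668, 108, 79), 250), ((663, 111, 78), 237), ((689, 157, 125), 120), ((687, 164, 129), 40), ((681, 165, 126), 36)]
221 [((672, 113, 81), 252), ((667, 116, 80), 245), ((688, 156, 120), 122), ((687, 164, 125), 40), ((681, 165, 122), 34)]
222 [((674, 115, 79), 253), ((668, 117, 77), 245), ((690, 158, 119), 126), ((686, 162, 120), 39), ((681, 165, 118), 45)]
223 [((676, 118, 79), 253), ((672, 122, 79), 246), ((689, 157, 114), 145), ((686, 162, 116), 76), ((678, 160, 110), 115)]
224 [((1105, 749, 776), 252), ((675, 127, 81), 250), ((670, 130, 80), 199), ((683, 158, 107), 173), ((662, 137, 80), 162)]
225 [((682, 126, 80), 251), ((678, 130, 81), 251), ((673, 133, 80), 231), ((670, 138, 81), 179), ((664, 140, 79), 174)]
226 [((683, 128, 79), 225), ((679, 131, 78), 215), ((675, 135, 78), 198), ((671, 140, 79), 176), ((668, 146, 82), 174)]
```

Run:
```python
from h import *
s=monitor.sense();print(s["tool_pos"],s["tcp_rot"],s["joint_pos"].round(2))
m=cams.camera_model("wrist");p,d=cams.snapshot("wrist");K,T=m["K"],m["camera_from_world"]
Rw=T[:3,:3].T;c=-Rw@T[:3,3];print("cam",c.round(1),"axis",Rw[:,2].round(3))
v,u=np.mgrid[:384,:512]; dx=np.dstack([u-K[0,2],v-K[1,2]]);rr=np.linalg.norm(dx,axis=2);th=rr/K[0,0]
dirs=np.dstack([dx*(np.tan(th)/np.maximum(rr,1e-9))[...,None],np.ones_like(rr)])
P=(dirs*d[...,None])@Rw.T+c
for (x,y) in ((345,352),(350,380),(350,430),(430,352),(430,400),(390,410),(200,330),(320,390),(160,300),(600,300),(250,300)):
    a,b=int(y/1.5),int(x/1.5); print((x,y),d[a,b],P[a,b].round(0),p[a,b])
```

```text
[677.89415109 141.85820013  71.15541222] [-1.79627900e+02  1.11319266e-01 -9.86831819e+01] [  7.58  25.75  76.54   0.    77.33 106.26]
cam [747.7 130.7 250.8] axis [-0.277  0.044 -0.96 ]
(345, 352) 145.69135 [690. 154. 117.] [85 85 85]
(350, 380) 127.045616 [689. 151. 136.] [16 16 17]
(350, 430) 122.42524 [677. 152. 145.] [22 20 23]
(430, 352) 145.49791 [686. 126. 117.] [85 84 85]
(430, 400) 118.39845 [685. 129. 146.] [38 39 40]
(390, 410) 190.81798 [644. 145.  83.] [148 110  25]
(200, 330) 168.04709 [697. 215.  94.] [77 75 74]
(320, 390) 129.61964 [686. 161. 135.] [17 17 19]
(160, 300) 150.16908 [715. 221. 108.] [45 44 46]
(600, 300) 178.4135 [680.  48.  81.] [245 246 236]
(250, 300) 179.54271 [702. 196.  80.] [158 158 142]
```

Depth readings from both cameras put the fingertips at about z = 108 mm, while the reported TCP is at 71 mm. At this opening the tips therefore sit about 37 mm behind the TCP, so I'll go by the images and by contact from here. Continuing down.

Call:
jog_arm(offset=[[0, 0, 10], [0, 0, 8], [0, 0, 0], [0, 0, 0]], delta_rot=[[-0.3, 0.1, 0], [0, 0, 0], [0, 0, 0], [0, 0, 0]], jaw=[24, 24, 24, 24])

```text
time: 7.3
tool_pos: [677.6, 141.8, 50.9]
tcp_rot: [180.0, -0.0, -98.7]
ft_force: [0.4, -0.8, -0.7]
finger_gap: 20.5
```

```bash
cat > tip.py <<'E'
from h import *
import sys
s=monitor.sense();print(round(s["time"],2),s["tool_pos"].round(1),s["tcp_rot"].round(2),s["ft_force"].round(1),round(s["finger_gap"],1))
m=cams.camera_model("scene");p,d=cams.snapshot("scene");P=depth_pts(m,d)
x,y=s["tool_pos"][:2]
mk=(p.max(2)<130)&(abs(P[...,0]-x)<25)&(abs(P[...,1]-y)<60)&(P[...,2]>84)&(d>0)&(p.max(2).astype(int)-p.min(2)<25)
q=P[mk]; o=np.argsort(q[:,2])[:8]; print("low",q[o].round(0).astype(int).tolist())
uv=proj(m,[[x,y,80]])[0].astype(int)
cr=p[uv[1]-45:uv[1]+35,uv[0]-60:uv[0]+60,::-1]
cv2.imwrite(sys.argv[1],cv2.resize(cr,None,fx=6,fy=6,interpolation=cv2.INTER_CUBIC))
E
python3 tip.py pics/t5.png
```

```text
7.3 [677.6 141.8  50.9] [ 1.800e+02 -1.000e-02 -9.869e+01] [ 0.4 -0.8 -0.7] 20.5
low [[684, 157, 88], [682, 160, 89], [681, 130, 90], [679, 132, 91], [684, 134, 91], [685, 130, 93], [681, 163, 94], [679, 165, 95]]
```

View pics/t5.png

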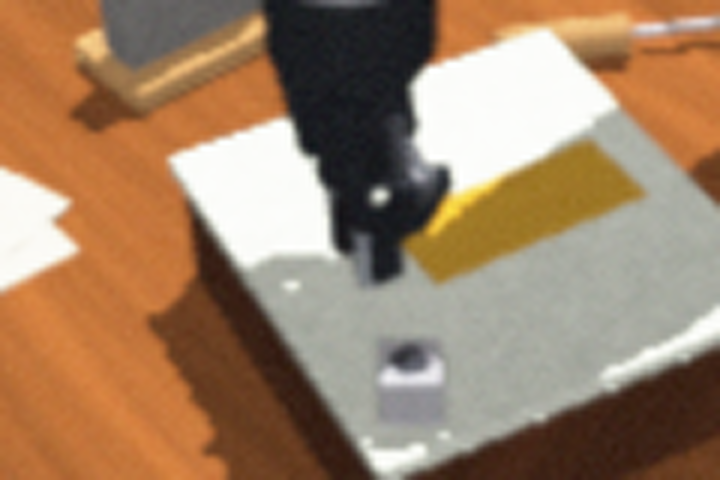

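Call:
jog_arm(offset=[[0, 0, 3], [0, 0, 0]], delta_rot=[[0, 0, 0], [0, 0, 0]], jaw=[24, 24])

```text
time: 7.55
tool_pos: [677.5, 141.8, 47.6]
tcp_rot: [180.0, -0.0, -98.7]
ft_force: [-0.2, -0.1, -0.0]
finger_gap: 20.5
```

Call:
jog_arm(offset=[[0, 0, 1], [0, 0, 0]], delta_rot=[[0, 0, 0], [0, 0, 0]], jaw=[24, 24])

```text
time: 7.75
tool_pos: [677.7, 141.9, 46.9]
tcp_rot: [-180.0, -0.0, -98.7]
ft_force: [-0.7, -0.8, -0.5]
finger_gap: 20.5
```

Call:
jog_arm(offset=[[0, 0, 1], [0, 0, 0]], delta_rot=[[0, 0, 0], [0, 0, 0]], jaw=[24, 24])

```text
time: 7.95
tool_pos: [678.0, 141.8, 46.2]
tcp_rot: [-180.0, 0.0, -98.7]
ft_force: [-0.6, 0.3, -0.1]
finger_gap: 20.5
```

```bash
python3 tip.py pics/t6.png; python3 -c "
from h import *
s=monitor.sense();print(s['joint_efforts'],s['wrist_torque'],s['ft_force'],s['joint_pos'])"
```

```text
7.95 [678.  141.8  46.2] [-179.95    0.    -98.69] [-0.6  0.3 -0.1] 20.5
low [[673, 162, 85], [683, 132, 85], [686, 131, 86], [681, 130, 86], [683, 128, 87], [679, 132, 87], [686, 160, 88], [685, 163, 89]]
[-2.54663501e-04 -7.13216114e+01 -4.71340907e+01 -1.70870106e-03
  2.14297281e-03 -3.72675015e-05] [-0.02198537  0.02336571  0.01685491] [0.15470814 0.48347376 0.35731081] [ 7.58673551e+00  2.74225670e+01  7.70444354e+01 -1.17707563e-02
  7.54705807e+01  1.06271483e+02]
```

View pics/t6.png

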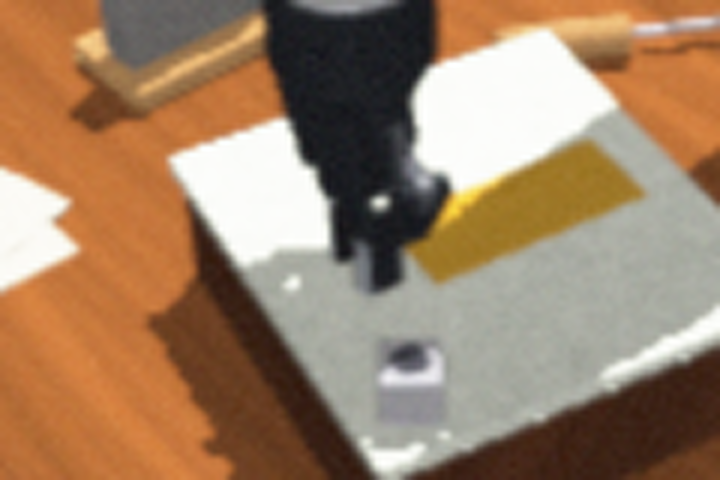

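Call:
jog_arm(offset=[[0, 0, 1], [0, 0, 0]], delta_rot=[[0, 0, 0], [0, 0, 0]], jaw=[24, 24])

```text
time: 8.2
tool_pos: [678.2, 141.9, 45.4]
tcp_rot: [-179.9, 0.0, -98.7]
ft_force: [0.1, 0.1, -0.4]
finger_gap: 20.3
```

Call:
jog_arm(offset=[[0, 0, 1], [0, 0, 0]], delta_rot=[[0, 0, 0], [0, 0, 0]], jaw=[24, 24])

```text
time: 8.4
tool_pos: [678.2, 141.9, 44.3]
tcp_rot: [-179.9, 0.0, -98.7]
ft_force: [-0.1, -0.3, -0.4]
finger_gap: 20.6
```

Call:
jog_arm(offset=[[0, 0, 1], [0, 0, 0]], delta_rot=[[0, 0, 0], [0, 0, 0]], jaw=[24, 24])

```text
time: 8.6
tool_pos: [678.5, 142.0, 43.7]
tcp_rot: [-179.9, 0.0, -98.7]
ft_force: [-0.5, -0.5, 0.1]
finger_gap: 20.1
```

Call:
jog_arm(offset=[[0, 0, 1], [0, 0, 0]], delta_rot=[[0, 0, 0], [0, 0, 0]], jaw=[24, 24])

```text
time: 8.8
tool_pos: [678.7, 142.0, 43.8]
tcp_rot: [-179.9, 0.0, -98.7]
ft_force: [-0.3, 0.1, -0.3]
finger_gap: 20.2
```

```bash
python3 tip.py pics/t7.png; python3 -c "
from h import *
s=monitor.sense();print(s['joint_efforts'],s['wrist_torque'],s['ft_force'],s['joint_pos'])"
```

```text
8.8 [678.7 142.   43.8] [-1.7986e+02  2.0000e-02 -9.8680e+01] [-0.3  0.1 -0.3] 20.2
low [[686, 131, 86], [679, 132, 87], [680, 165, 88], [682, 132, 88], [689, 159, 89], [687, 161, 89], [687, 129, 90], [689, 155, 90]]
[-3.61925842e-03 -7.13301516e+01 -4.69767630e+01 -5.89563992e-03
  5.23756002e-02  1.57489699e-04] [-0.0061514  -0.02132878  0.00208151] [ 0.30153663 -0.54942564  0.02692805] [ 7.58828333e+00  2.75793387e+01  7.71242939e+01 -1.28015876e-02
  7.51513234e+01  1.06272486e+02]
```

View pics/t7.png

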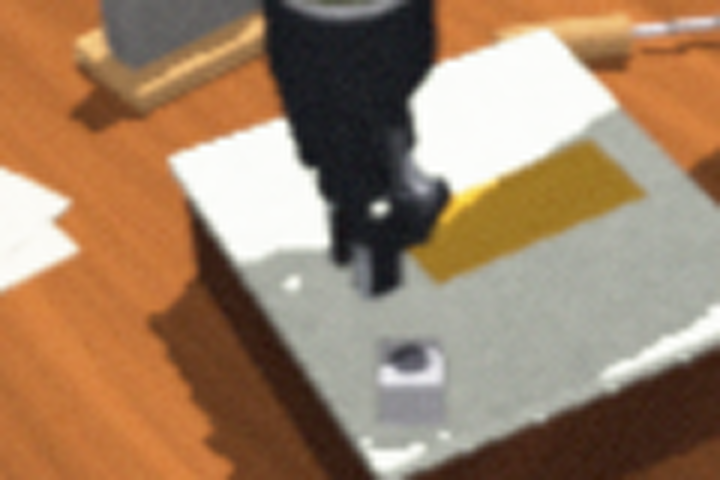

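Call:
jog_arm(offset=[[0, 0, 2]], delta_rot=[[0, 0, 0]], jaw=[24])

```text
time: 8.95
tool_pos: [678.9, 142.0, 43.5]
tcp_rot: [-179.8, 0.0, -98.7]
ft_force: [-12.1, -1.5, 22.8]
finger_gap: 20.6
```

Call:
jog_arm(offset=[[0, 0, 2]], delta_rot=[[0, 0, 0]], jaw=[24])

```text
time: 9.05
tool_pos: [678.9, 142.0, 43.5]
tcp_rot: [-179.8, 0.0, -98.7]
ft_force: [-9.9, -1.8, 16.5]
finger_gap: 20.6
```

Call:
jog_arm(offset=[[0, 0, -1.5], [0, 6, 0], [0, 6, 0], [0, 0, 0]], delta_rot=[[0, 0, 0], [0, 0, 0], [0, 0, 0], [0, 0, 0]], jaw=[24, 24, 24, 24])

```text
time: 9.45
tool_pos: [665.9, 144.0, 44.6]
tcp_rot: [-179.8, 0.0, -98.7]
ft_force: [-0.2, -0.3, -0.3]
finger_gap: 20.3
```

```bash
cat > look.py <<'E'
from h import *
import sys
s=monitor.sense();print(round(s["time"],2),s["tool_pos"].round(1),s["tcp_rot"].round(2),s["ft_force"].round(1),round(s["finger_gap"],1))
m=cams.camera_model("scene");p,d=cams.snapshot("scene");P=depth_pts(m,d)
hsv=cv2.cvtColor(p,cv2.COLOR_RGB2HSV)
br=((hsv[...,0]>18)&(hsv[...,0]<32)&(hsv[...,1]>120)&(P[...,2]>60)&(P[...,2]<150)).astype(np.uint8)
br[:,330:]=0
k,l,st,c=cv2.connectedComponentsWithStats(br)
for i in range(1,k):
    if st[i,4]>100: 
        z=float(sys.argv[2]) if len(sys.argv)>2 else 82.5
        print("blank(scene)",c[i].round(),st[i,4],np.median(P[...,2][l==i]).round(1),rect(m,l==i,z))
cv2.imwrite(sys.argv[1],cv2.resize(p[140:290,170:350,::-1],None,fx=4,fy=4,interpolation=cv2.INTER_CUBIC))
E
python3 look.py pics/l1.png
```

```text
9.45 [665.9 144.   44.6] [-1.7984e+02  3.0000e-02 -9.8680e+01] [-0.2 -0.3 -0.3] 20.3
blank(scene) [268. 216.] 382 82.3 (array([590.2, 159.5]), array([595.7, 157. ]), array([119.2,  48.7]), -5.99)
```

View pics/l1.png

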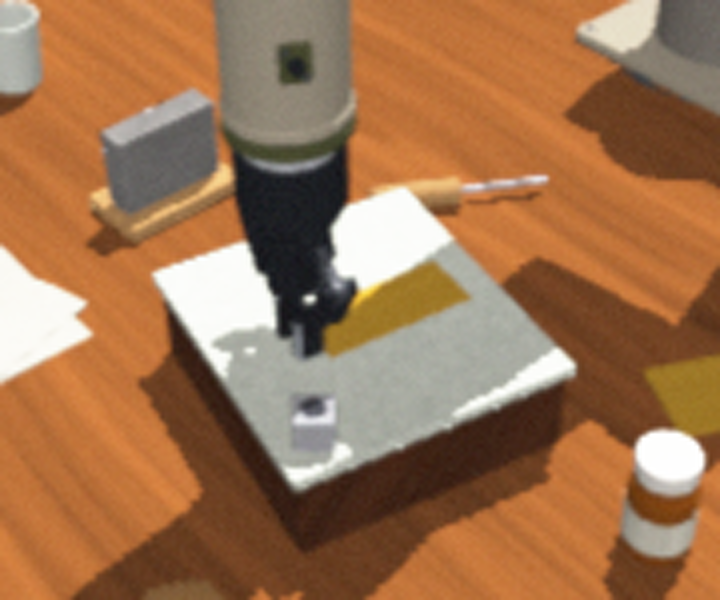

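Call:
jog_arm(offset=[[0, 5, 0], [0, 5, 0], [0, 5, 0], [0, 5, 0], [0, 0, 0]], delta_rot=[[0, 0, 0], [0, 0, 0], [0, 0, 0], [0, 0, 0], [0, 0, 0]], jaw=[24, 24, 24, 24, 24])

```text
time: 10.0
tool_pos: [645.1, 147.1, 44.5]
tcp_rot: [-179.8, 0.0, -98.7]
ft_force: [-0.2, -0.0, 0.4]
finger_gap: 20.3
```

```bash
python3 look.py pics/l2.png
```

```text
10.0 [645.1 147.1  44.5] [-1.7976e+02  3.0000e-02 -9.8680e+01] [-0.2 -0.   0.4] 20.3
blank(scene) [273. 214.] 365 82.2 (array([570.9, 162.7]), array([577.1, 158. ]), array([117.9,  49.3]), -8.61)
```

View pics/l2.png

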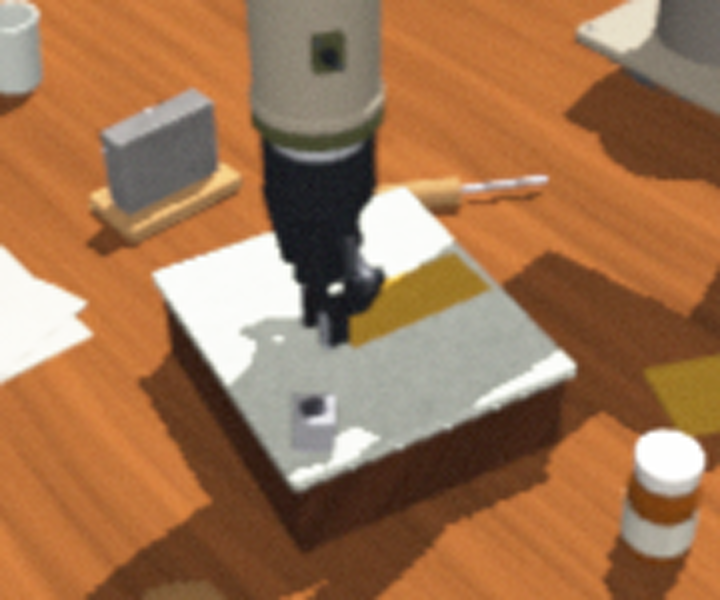

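The blank has followed the push by about 19 mm and stayed straight. Its near end is at crop (475,270). I'll keep going.

Call:
jog_arm(offset=[[0, 5, 0], [0, 5, 0], [0, 5, 0], [0, 5, 0], [0, 5, 0], [0, 5, 0], [0, 5, 0], [0, 3, 0], [0, 0, 0]], delta_rot=[[0, 0, 0], [0, 0, 0], [0, 0, 0], [0, 0, 0], [0, 0, 0], [0, 0, 0], [0, 0, 0], [0, 0, 0], [0, 0, 0]], jaw=[24, 24, 24, 24, 24, 24, 24, 24, 24])

```text
time: 10.95
tool_pos: [604.7, 153.3, 44.7]
tcp_rot: [-179.7, 0.0, -98.7]
ft_force: [-0.2, -0.3, -0.2]
finger_gap: 20.5
```

```bash
python3 look.py pics/l3.png
python3 - <<'E'
from h import *
m=cams.camera_model("top"); p,d=cams.snapshot("top")
cv2.imwrite("pics/top3.png",cv2.resize(p[120:250,150:320,::-1],None,fx=4.5,fy=4.5,interpolation=cv2.INTER_CUBIC))
E
```

```text
10.95 [604.7 153.3  44.7] [-1.7972e+02  4.0000e-02 -9.8680e+01] [-0.2 -0.3 -0.2] 20.5
blank(scene) [285. 209.] 328 82.4 (array([530.6, 169.3]), array([536.6, 164.9]), array([114.8,  47.9]), -8.61)
```

View pics/l3.png

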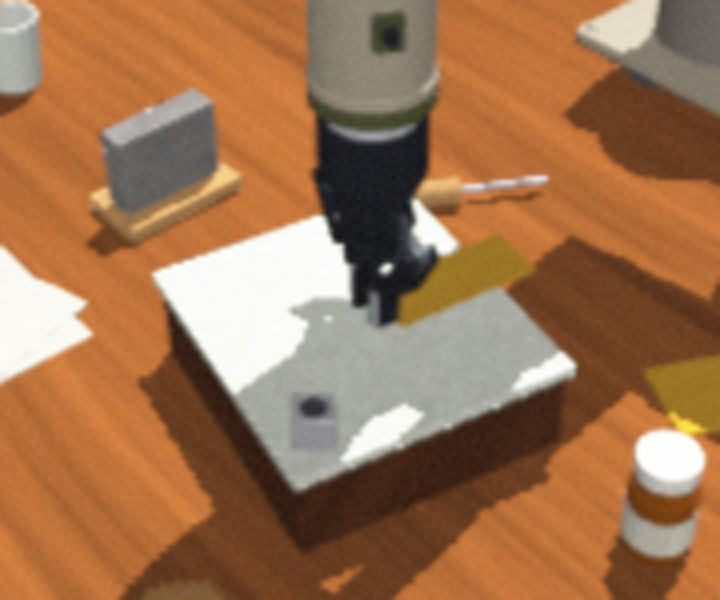

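View pics/top3.png

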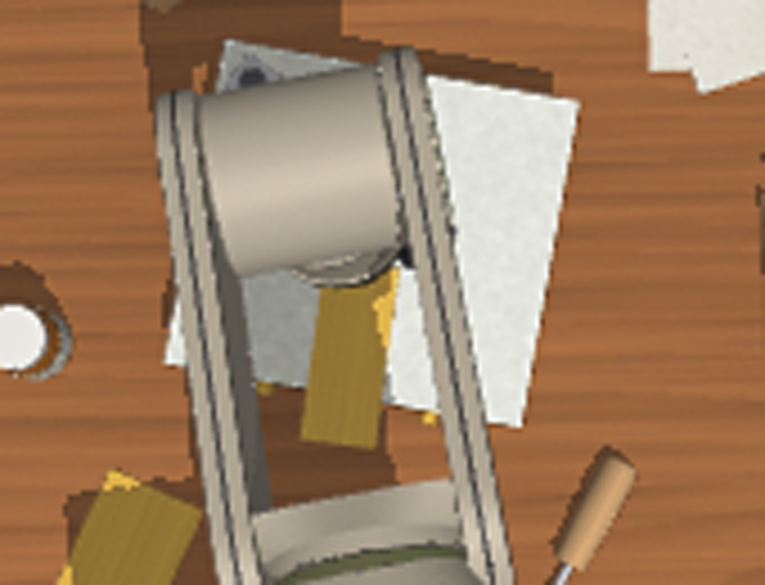

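Run:
```python
from h import *
m=cams.camera_model("top"); f=lambda a:ray_plane(m,np.array(a)/4.5+[150,120],82.5)[:,:2]
b=f([[302,439],[377,449]]); e=ray_plane(m,np.array([[165,363],[521,427]])/4.5+[150,120],80)[:,:2]
print(b,e,np.linalg.norm(e[1]-e[0]))
t=(e[1]-e[0])/np.linalg.norm(e[1]-e[0]); n=np.array([t[1],-t[0]]); print(n,(b-e[0])@n,((b-e[0])@t))
```

```text
[[477.93644539 191.61160573]
 [470.36563883 142.36284636]] [[530.04818251 281.80879389]
 [482.95004699  47.49113934]] 239.00417904341856
[-0.98039145  0.19705988] [33.31565439 31.03305368] [ 98.69768523 148.47265028]
```

Overhang is about 32 mm, so I'll push about 8 mm more, then back away and lift.

Call:
jog_arm(offset=[[0, 4, 0], [0, 4, 0], [0, 0, 0], [0, -6, 0], [0, -6, -5], [0, 0, -30], [0, 0, -40], [0, 0, -40]], delta_rot=[[0, 0, 0], [0, 0, 0], [0, 0, 0], [0, 0, 0], [0, 0, 0], [0, 0, 0], [0, 0, 0], [0, 0, 0]], jaw=[24, 24, 24, 24, 24, 24, 24, 24])

```text
time: 11.85
tool_pos: [604.0, 151.1, 154.1]
tcp_rot: [179.4, -0.3, -98.7]
ft_force: [1.0, -0.2, 0.1]
finger_gap: 20.5
```

```bash
python3 look.py pics/l4.png
python3 - <<'E'
from h import *
m=cams.camera_model("top"); p,d=cams.snapshot("top"); np.savez("top4.npz",p=p,d=d)
cv2.imwrite("pics/top4.png",cv2.resize(p[120:250,150:320,::-1],None,fx=4.5,fy=4.5,interpolation=cv2.INTER_CUBIC))
m=cams.camera_model("wrist"); p,d=cams.snapshot("wrist"); np.savez("wrist4.npz",p=p,d=d,K=m["K"],T=m["camera_from_world"])
E
```

```text
11.85 [604.  151.1 154.1] [179.36  -0.25 -98.72] [ 1.  -0.2  0.1] 20.5
blank(scene) [284. 209.] 406 82.1 (array([530.5, 166. ]), array([528.9, 165.5]), array([116.9,  49. ]), -8.61)
```

View pics/top4.png

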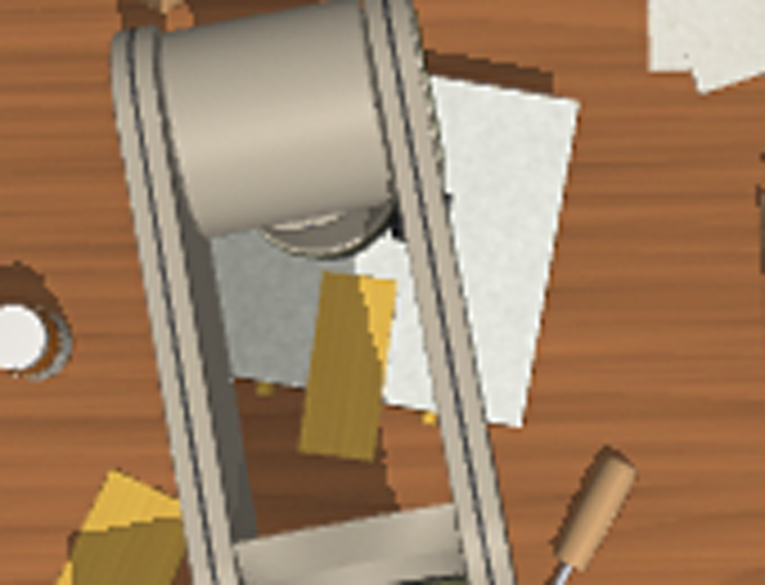

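View pics/l4.png

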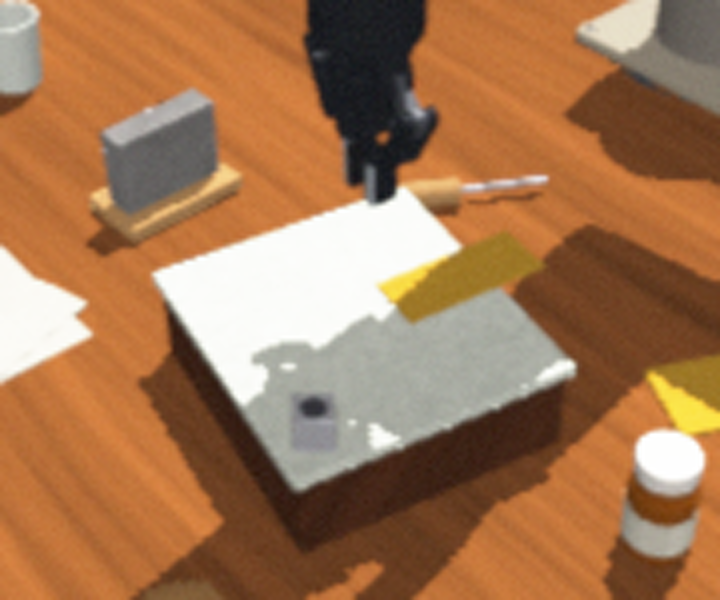

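Run:
```python
from h import *
m=cams.camera_model("top"); z=np.load("top4.npz");p,d=z["p"],z["d"];P=depth_pts(m,d)
hsv=cv2.cvtColor(p,cv2.COLOR_RGB2HSV)
br=((hsv[...,0]>18)&(hsv[...,0]<32)&(hsv[...,1]>120)&(P[...,2]>70)&(P[...,2]<95)).astype(np.uint8)
k,l,st,c=cv2.connectedComponentsWithStats(br)
for i in range(1,k):
    if st[i,4]>200:
        _,C,s,a=rect(m,l==i,82.5); print(C,s,a)
        u=np.array([np.cos(np.radians(a)),np.sin(np.radians(a))]);front=C-60*u
        n=np.array([-0.980,0.197]); e=np.array([507.3,166.7]); print("front",front,"overhang",(front-e)@n)
```

```text
[526.9 161.7] [119.4  49.5] -8.77
front [467.60149905 170.84810281] overhang 39.72170718506878
```

Overhang is 39.7 mm by the top camera (yaw -8.8°), and the blank rests there freely. The top picture shows its near end at crop (300–376, 455). Next I'll open the gripper and move over the overhanging end.

```bash
python3 to.py 490.3 167.3 120 -98.77
```

```text
t 12.0 pos [607.7 151.8 158.4] rot [ 1.7991e+02 -7.0000e-02 -9.8710e+01] F [ 0.7  1.1 -1.6] gap 20.5
tool offset [  2.4 118.3  38.6]
rotvec [ 0.09 -0.07  0.06]
```

Call:
jog_arm(offset=[[0.5, 28, 4], [0.5, 28, 4], [0.5, 28, 4], [0.5, 25, 4], [0, 0, 4], [0, 0, 0]], delta_rot=[[0, 0, 0], [0, 0, 0], [0, 0, 0], [0, 0, 0], [0, 0, 0], [0, 0, 0]], jaw=[100, 100, 100, 100, 100, 100])

```text
time: 12.6
tool_pos: [495.2, 165.3, 132.2]
tcp_rot: [179.5, -0.2, -98.8]
ft_force: [-0.5, -0.2, 0.9]
finger_gap: 85.4
```

```bash
python3 to.py 490.3 167.3 90 -98.77
python3 - <<'E'
from h import *
m=cams.camera_model("wrist"); p,d=cams.snapshot("wrist"); np.savez("wrist5.npz",p=p,d=d,K=m["K"],T=m["camera_from_world"])
cv2.imwrite("pics/wrist5.png",cv2.resize(p[:,:,::-1],None,fx=1.5,fy=1.5,interpolation=cv2.INTER_CUBIC))
m=cams.camera_model("scene");p,d=cams.snapshot("scene");P=depth_pts(m,d)
mk=(p.max(2)<60)&(abs(P[...,0]-490)<90)&(abs(P[...,1]-167)<90)&(P[...,2]>95)&(P[...,2]<320)&(d>0)
q=P[mk]
for z in range(100,320,10):
    k=(q[:,2]>=z)&(q[:,2]<z+10)
    if k.sum()>2: print(z,k.sum(),"x",np.percentile(q[k,0],[2,98]).round(0),"y",np.percentile(q[k,1],[2,98]).round(0))
cv2.imwrite("pics/s5.png",cv2.resize(p[90:270,200:400,::-1],None,fx=3.3,fy=3.3,interpolation=cv2.INTER_CUBIC))
E
```

```text
t 12.6 pos [495.2 165.3 132.2] rot [179.5   -0.23 -98.8 ] F [-0.5 -0.2  0.9] gap 85.4
tool offset [-1.4  4.8 42.3]
rotvec [ 0.5  -0.23 -0.03]
180 5 x [487. 493.] y [121. 126.]
190 27 x [482. 511.] y [120. 222.]
200 29 x [482. 510.] y [121. 223.]
210 34 x [479. 510.] y [119. 222.]
220 30 x [482. 517.] y [106. 230.]
230 79 x [478. 519.] y [ 98. 240.]
240 85 x [478. 519.] y [ 95. 238.]
250 93 x [485. 519.] y [ 99. 239.]
260 92 x [493. 519.] y [102. 237.]
270 113 x [495. 518.] y [104. 235.]
280 62 x [495. 518.] y [103. 235.]
290 36 x [497. 532.] y [152. 204.]
300 87 x [489. 534.] y [151. 205.]
310 87 x [488. 534.] y [152. 205.]
```

View pics/wrist5.png

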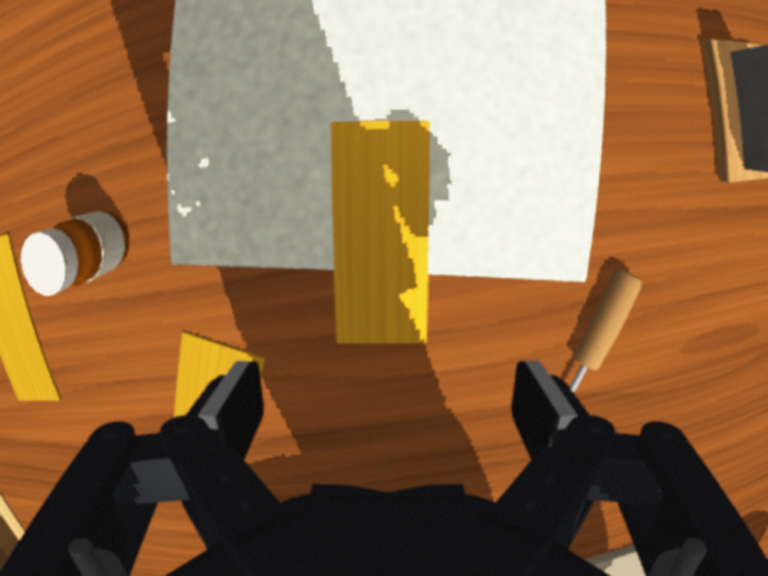

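View pics/s5.png

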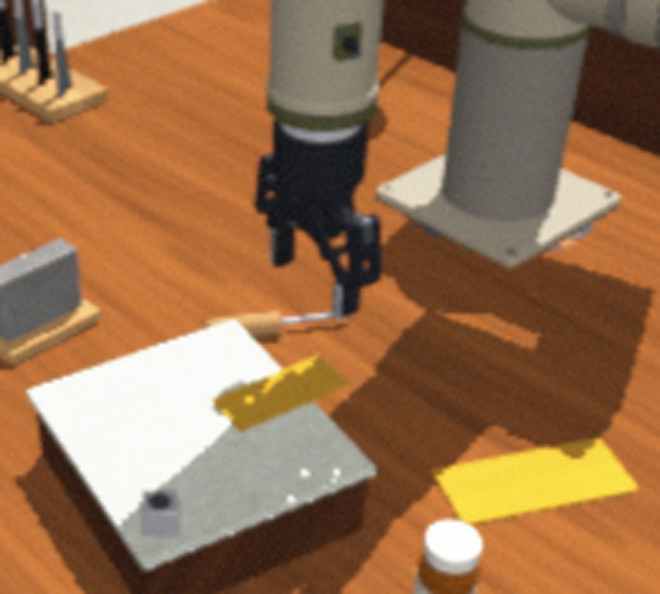

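The wrist picture shows the blank's overhanging end at (336–428, 343), centred within about 3 mm between the open fingers at (262,380) and (513,380). I'll correct sideways and start down, stopping above the plate.

Call:
jog_arm(offset=[[-1.5, 5, 10], [0, 0, 20], [0, 0, 25], [0, 0, 20], [0, 0, 6], [0, 0, 0]], delta_rot=[[0.4, -0.2, 0], [0, 0, 0], [0, 0, 0], [0, 0, 0], [0, 0, 0], [0, 0, 0]], jaw=[100, 100, 100, 100, 100, 100])

```text
time: 13.3
tool_pos: [494.5, 167.4, 48.2]
tcp_rot: [-179.8, 0.1, -99.0]
ft_force: [0.6, -0.3, 0.0]
finger_gap: 85.1
```

```bash
python3 to.py 490.3 167.3 25 -98.77
python3 - <<'E'
from h import *
m=cams.camera_model("wrist"); p,d=cams.snapshot("wrist"); np.savez("wrist6.npz",p=p,d=d,K=m["K"],T=m["camera_from_world"])
cv2.imwrite("pics/wrist6.png",cv2.resize(p[:,:,::-1],None,fx=1.5,fy=1.5,interpolation=cv2.INTER_CUBIC))
E
```

```text
t 13.3 pos [494.5 167.4  48.2] rot [-1.7984e+02  8.0000e-02 -9.8970e+01] F [ 0.6 -0.3  0. ] gap 85.1
tool offset [ 0.8  4.2 23.1]
rotvec [-0.16  0.08 -0.2 ]
```

View pics/wrist6.png

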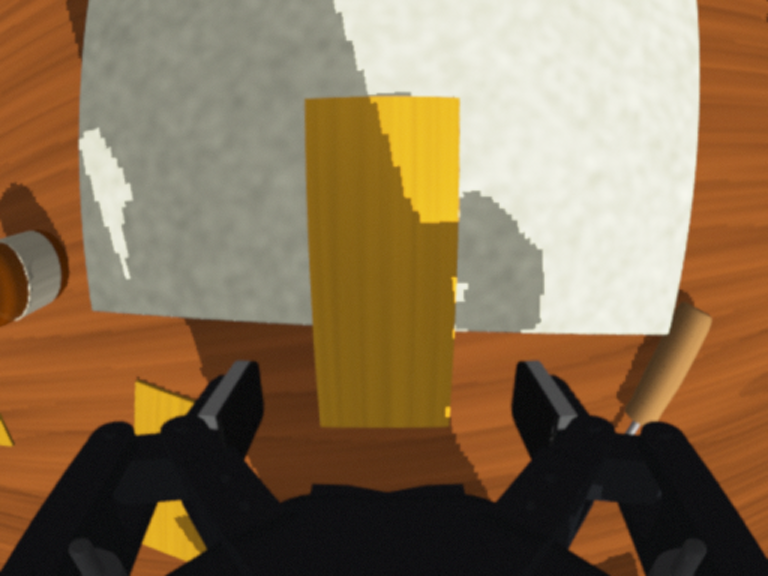

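The blank's end at (320–450, 428) sits between the fingers, and the chest edge is at row ~325, clear of them. I'll move 4 mm towards the robot and go down to grasp height.

Call:
jog_arm(offset=[[0, 4.5, 0], [0, 0, 8], [0, 0, 8], [0, 0, 4], [0, 0, 0]], delta_rot=[[0, 0, 0], [0, 0, 0], [0, 0, 0], [0, 0, 0], [0, 0, 0]], jaw=[100, 100, 100, 100, 100])

```text
time: 13.85
tool_pos: [492.9, 168.9, 30.6]
tcp_rot: [-179.5, 0.2, -99.0]
ft_force: [-0.4, -0.4, 0.9]
finger_gap: 85.5
```

```bash
python3 to.py 490.3 167.3 25 -98.77
python3 - <<'E'
from h import *
m=cams.camera_model("wrist"); p,d=cams.snapshot("wrist"); np.savez("wrist7.npz",p=p,d=d,K=m["K"],T=m["camera_from_world"])
cv2.imwrite("pics/wrist7.png",cv2.resize(p[:,:,::-1],None,fx=1.5,fy=1.5,interpolation=cv2.INTER_CUBIC))
m=cams.camera_model("scene");p,d=cams.snapshot("scene");P=depth_pts(m,d)
cv2.imwrite("pics/s7.png",cv2.resize(p[130:250,240:360,::-1],None,fx=5,fy=5,interpolation=cv2.INTER_CUBIC))
E
```

```text
t 13.85 pos [492.9 168.9  30.6] rot [-179.49    0.22  -98.97] F [-0.4 -0.4  0.9] gap 85.5
tool offset [2.  2.3 5.6]
rotvec [-0.51  0.22 -0.2 ]
```

View pics/wrist7.png

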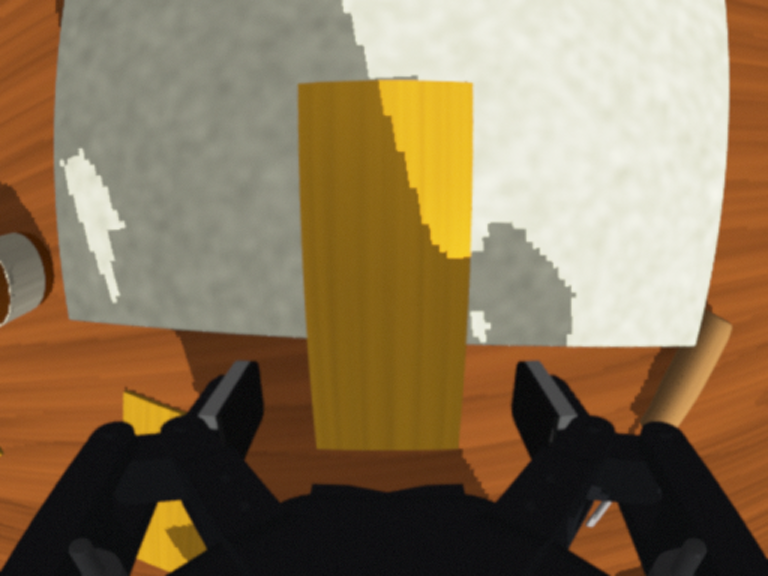

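View pics/s7.png

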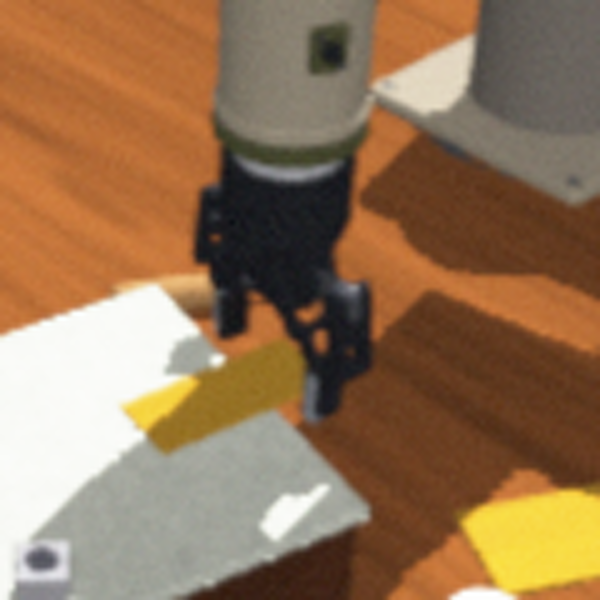

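Call:
jog_arm(offset=[[1, 3, 0], [0, 0, 5], [0, 0, 2], [0, 0, 0]], delta_rot=[[-0.5, 0.2, -0.2], [0, 0, 0], [0, 0, 0], [0, 0, 0]], jaw=[100, 100, 100, 100])

```text
time: 14.35
tool_pos: [490.4, 168.6, 24.2]
tcp_rot: [-179.9, 0.0, -98.8]
ft_force: [-0.6, -0.2, -0.5]
finger_gap: 85.4
```

```bash
python3 to.py 490.3 167.3 24 -98.77
```

```text
t 14.35 pos [490.4 168.6  24.2] rot [-1.7995e+02  4.0000e-02 -9.8760e+01] F [-0.6 -0.2 -0.5] gap 85.4
tool offset [ 1.3 -0.1  0.2]
rotvec [-0.05  0.04  0.01]
```

Call:
jog_arm(offset=[[0, 0, 0], [0, 0, 0], [0, 0, 0], [0, 0, 0], [0, 0, 0]], delta_rot=[[0, 0, 0], [0, 0, 0], [0, 0, 0], [0, 0, 0], [0, 0, 0]], jaw=[65, 62, 50, 40, 40], newtons=30)

```text
time: 14.85
tool_pos: [490.4, 168.6, 24.5]
tcp_rot: [-180.0, 0.0, -98.8]
ft_force: [-1.1, 0.8, -0.5]
finger_gap: 48.9
```

Call:
jog_arm(offset=[[0, 0, 0], [0, 0, 0], [0, 0, 0]], delta_rot=[[0, 0, 0], [0, 0, 0], [0, 0, 0]], jaw=[30, 30, 30], newtons=80)

```text
time: 15.15
tool_pos: [490.4, 168.6, 24.9]
tcp_rot: [-179.9, 0.0, -98.8]
ft_force: [-0.9, 0.1, 1.6]
finger_gap: 46.7
```

```bash
python3 to.py 490.3 167.3 25 -98.77
python3 - <<'E'
from h import *
m=cams.camera_model("wrist"); p,d=cams.snapshot("wrist"); np.savez("wrist8.npz",p=p,d=d,K=m["K"],T=m["camera_from_world"])
cv2.imwrite("pics/wrist8.png",cv2.resize(p[:,:,::-1],None,fx=1.5,fy=1.5,interpolation=cv2.INTER_CUBIC))
m=cams.camera_model("scene");p,d=cams.snapshot("scene");P=depth_pts(m,d)
cv2.imwrite("pics/s8.png",cv2.resize(p[130:250,240:360,::-1],None,fx=5,fy=5,interpolation=cv2.INTER_CUBIC))
E
```

```text
t 15.15 pos [490.4 168.6  24.9] rot [-1.7995e+02  4.0000e-02 -9.8760e+01] F [-0.9  0.1  1.6] gap 46.7
tool offset [ 1.3 -0.  -0.1]
rotvec [-0.05  0.04  0.01]
```

View pics/wrist8.png

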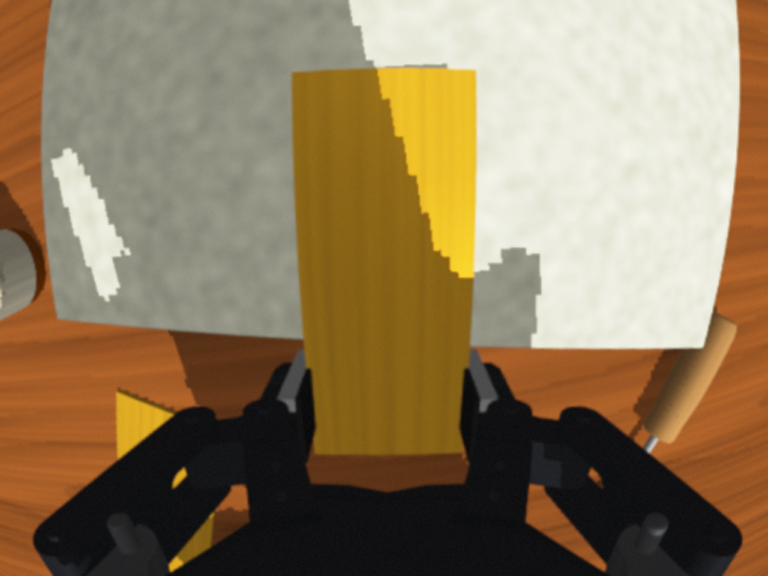

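View pics/s8.png

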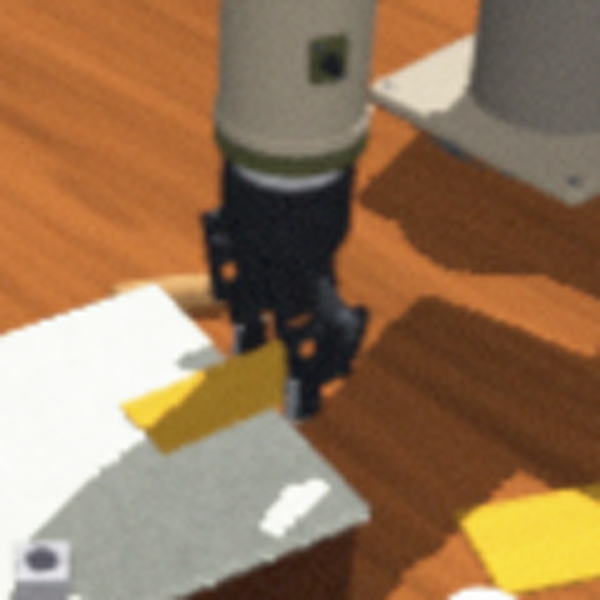

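The fingers hold the blank's end (gap 46.7 mm). The wrist picture shows the pads against both long edges at (305,410) and (470,410). I'll lift gently and check for tilt.

Call:
jog_arm(offset=[[0, 0, -4], [0, 0, -8], [0, 0, -12], [0, 0, -12], [0, 0, 0]], delta_rot=[[0, 0, 0], [0, 0, 0], [0, 0, 0], [0, 0, 0], [0, 0, 0]], jaw=[30, 30, 30, 30, 30], newtons=100)

```text
time: 15.75
tool_pos: [490.2, 168.5, 63.5]
tcp_rot: [-180.0, 0.0, -98.8]
ft_force: [0.4, 0.1, -1.2]
finger_gap: 45.8
```

Run:
```python
from h import *
s=monitor.sense(); print(s["tool_pos"],s["tcp_rot"],s["ft_force"],s["finger_gap"])
m=cams.camera_model("wrist"); p,d=cams.snapshot("wrist"); np.savez("wrist9.npz",p=p,d=d,K=m["K"],T=m["camera_from_world"])
cv2.imwrite("pics/wrist9.png",cv2.resize(p[:,:,::-1],None,fx=1.5,fy=1.5,interpolation=cv2.INTER_CUBIC))
m=cams.camera_model("scene");p,d=cams.snapshot("scene");P=depth_pts(m,d)
cv2.imwrite("pics/s9.png",cv2.resize(p[110:250,230:360,::-1],None,fx=4.2,fy=4.2,interpolation=cv2.INTER_CUBIC))
hsv=cv2.cvtColor(p,cv2.COLOR_RGB2HSV)
br=(hsv[...,0]>18)&(hsv[...,0]<32)&(hsv[...,1]>120)&(P[...,2]>70)&(P[...,2]<190)&(abs(P[...,1]-160)<60)&(abs(P[...,0]-520)<90)
q=P[cv2.erode(br.astype(np.uint8),np.ones((2,2)))>0]
A=np.c_[q[:,:2]-[490,168],np.ones(len(q))]; c=np.linalg.lstsq(A,q[:,2],rcond=None)[0]; print(len(q),c, "slopes deg",np.degrees(c[:2]))
```

```text
[490.1723999  168.54917762  63.52904327] [-1.79977331e+02  3.56176768e-02 -9.87594136e+01] [ 0.36539849  0.09582808 -1.18230936] 45.80385862613936
320 [-5.66131480e-03  9.97015012e-03  1.19727543e+02] slopes deg [-0.32436944  0.57124752]
```

View pics/s9.png

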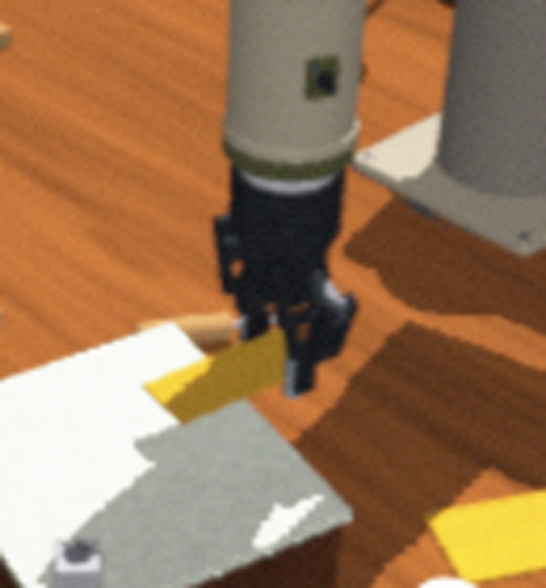

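View pics/wrist9.png

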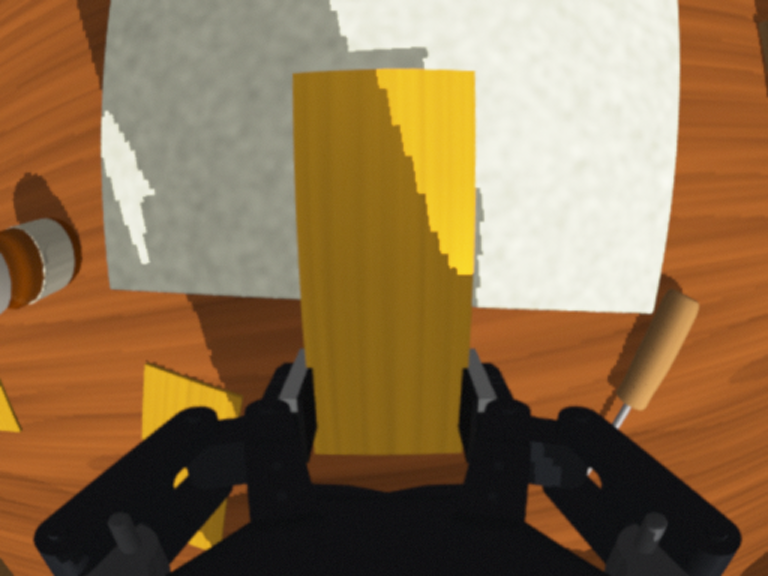

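The lift is clean. The blank's plane is level within 0.6°, with its top at z≈120 and nothing shifted in the grip. I'll raise it further and turn towards the brick's yaw.

Call:
jog_arm(offset=[[0, 0, -10], [0, 0, -15], [0, 0, -15], [0, 0, -12], [0, 0, -6], [0, 0, 0]], delta_rot=[[0, 0, -2], [0, 0, -2.2], [0, 0, -2.2], [0, 0, -2], [0, 0, -2], [0, 0, 0]], jaw=[30, 30, 30, 30, 30, 30])

```text
time: 16.45
tool_pos: [486.4, 167.6, 118.0]
tcp_rot: [179.6, -0.1, -88.0]
ft_force: [0.6, -0.8, -0.7]
finger_gap: 46.3
```

```bash
python3 to.py 548.4 -158.1 110 -88.34
```

```text
t 16.45 pos [486.4 167.6 118. ] rot [ 1.7955e+02 -7.0000e-02 -8.7970e+01] F [ 0.6 -0.8 -0.7] gap 46.3
tool offset [327.6 -50.5   8. ]
rotvec [ 0.45 -0.07  0.37]
```

Call:
jog_arm(offset=[[10, -1.5, 0], [18, -3, 0], [24, -4, 0], [26, -4, 0], [26, -4, 0], [26, -4, 0], [26, -4, 0], [26, -4, 0], [26, -4, 0], [26, -4, 0], [26, -4, 0], [22, -4, 0], [16, -3, 0], [10, -1, 0], [4, 0, 0], [0, 0, 0]], delta_rot=[[0.2, 0, 0.2], [0.2, 0, 0], [0, 0, 0], [0, 0, 0], [0, 0, 0], [0, 0, 0], [0, 0, 0], [0, 0, 0], [0, 0, 0], [0, 0, 0], [0, 0, 0], [0, 0, 0], [0, 0, 0], [0, 0, 0], [0, 0, 0], [0, 0, 0]], jaw=[30, 30, 30, 30, 30, 30, 30, 30, 30, 30, 30, 30, 30, 30, 30, 30])

```text
time: 18.05
tool_pos: [534.4, -163.0, 103.7]
tcp_rot: [178.9, -0.1, -89.1]
ft_force: [-0.5, 1.0, -1.2]
finger_gap: 46.3
```

```bash
python3 to.py 548.4 -158.1 60 -88.34
python3 - <<'E'
from h import *
m=cams.camera_model("wrist"); p,d=cams.snapshot("wrist"); np.savez("wrist10.npz",p=p,d=d,K=m["K"],T=m["camera_from_world"])
cv2.imwrite("pics/wrist10.png",cv2.resize(p[:,:,::-1],None,fx=1.5,fy=1.5,interpolation=cv2.INTER_CUBIC))
m=cams.camera_model("top");p,d=cams.snapshot("top"); np.savez("top10.npz",p=p,d=d)
cv2.imwrite("pics/top10.png",cv2.resize(p[110:250,270:400,::-1],None,fx=4.2,fy=4.2,interpolation=cv2.INTER_CUBIC))
m=cams.camera_model("scene");p,d=cams.snapshot("scene"); np.savez("scene10.npz",p=p,d=d)
cv2.imwrite("pics/s10.png",cv2.resize(p[80:220,150:310,::-1],None,fx=4.2,fy=4.2,interpolation=cv2.INTER_CUBIC))
E
```

```text
t 18.05 pos [ 534.4 -163.   103.7] rot [ 1.7895e+02 -6.0000e-02 -8.9100e+01] F [-0.5  1.  -1.2] gap 46.3
tool offset [ -4.7 -14.8  43.5]
rotvec [ 1.05 -0.05 -0.76]
```

View pics/wrist10.png

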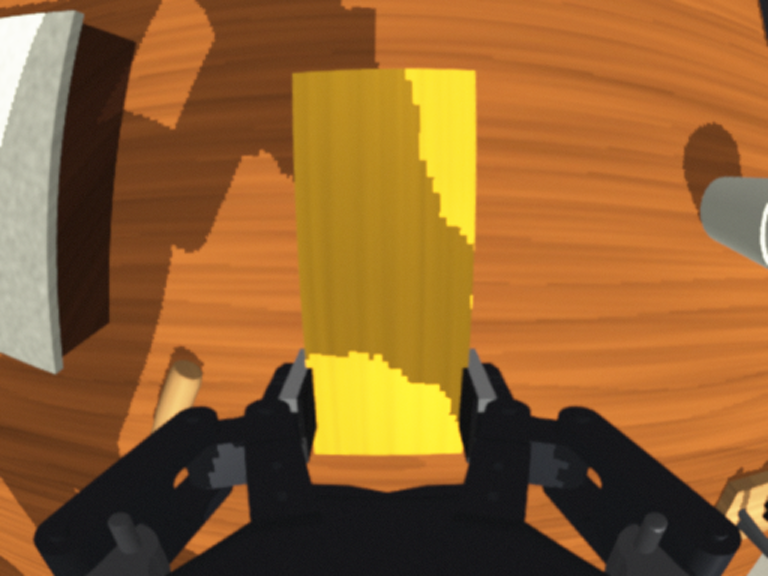

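View pics/top10.png

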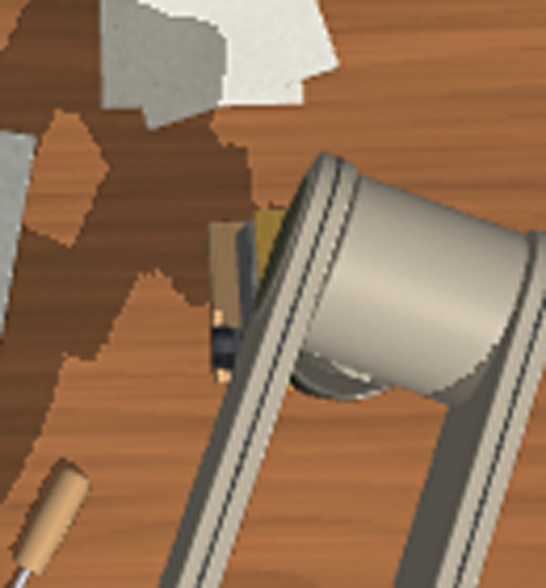

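View pics/s10.png

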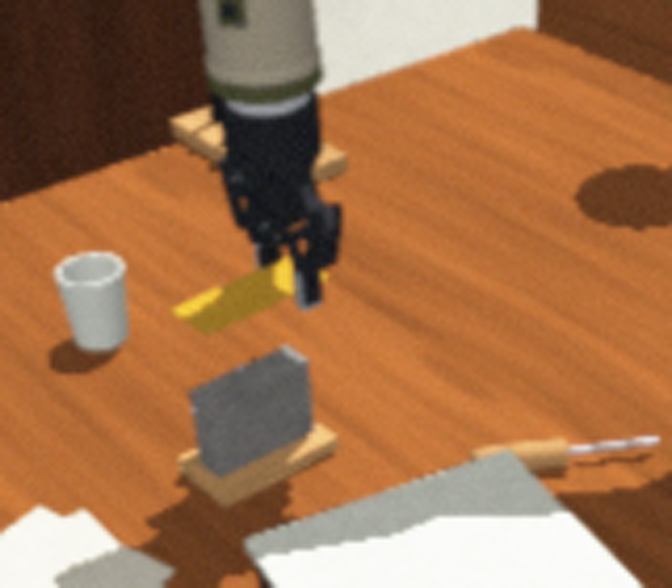

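Run:
```python
from h import *
z=np.load("wrist10.npz");K,T=z["K"],z["T"]
f=np.array([[293,72],[475,70]])/1.5; n=np.array([[318,455],[462,455]])/1.5
for zz in (159.5,161.5,163):
    F=fish_plane(K,T,f,zz);N=fish_plane(K,T,n,zz)
    C=(F.mean(0)+N.mean(0))/2; print(zz,"W",np.linalg.norm(F[0]-F[1]).round(1),np.linalg.norm(N[0]-N[1]).round(1),"L",np.linalg.norm(F.mean(0)-N.mean(0)).round(1),C.round(1),"yaw",np.degrees(np.arctan2(*(F.mean(0)-N.mean(0))[1::-1])).round(2))
```

```text
159.5 W 49.3 50.2 L 122.7 [ 571.1 -162.5  159.5] yaw 1.82
161.5 W 48.5 49.3 L 120.7 [ 571.7 -162.5  161.5] yaw 1.82
163 W 47.9 48.7 L 119.2 [ 572.2 -162.5  163. ] yaw 1.82
```

Call:
jog_arm(offset=[[-2, -6, 0], [-2, -6, 0], [-1, -3, 0], [0, 0, 0]], delta_rot=[[0.4, 0, -0.4], [0.4, 0, -0.4], [0.2, 0, 0], [0, 0, 0]], jaw=[30, 30, 30, 30])

```text
time: 18.6
tool_pos: [551.5, -153.9, 104.3]
tcp_rot: [-179.9, -0.0, -88.0]
ft_force: [-0.1, -0.2, -0.8]
finger_gap: 46.1
```

```bash
python3 to.py 548.4 -158.1 45 -88.34
```

```text
t 18.6 pos [ 551.5 -153.9  104.3] rot [-1.7987e+02 -4.0000e-02 -8.7970e+01] F [-0.1 -0.2 -0.8] gap 46.1
tool offset [ 4.1  3.4 59.3]
rotvec [-0.13 -0.04  0.37]
```

Call:
jog_arm(offset=[[3, 3, 8], [1, 0.5, 14], [0, 0, 14], [0, 0, 10], [0, 0, 4], [0, 0, 0]], delta_rot=[[0, 0, 0.3], [0, 0, 0], [0, 0, 0], [0, 0, 0], [0, 0, 0], [0, 0, 0]], jaw=[30, 30, 30, 30, 30, 30])

```text
time: 19.2
tool_pos: [546.1, -157.8, 47.7]
tcp_rot: [179.9, 0.0, -88.3]
ft_force: [-0.2, 0.1, -1.5]
finger_gap: 46.1
```

```bash
python3 to.py 548.4 -158.1 35 -88.34
```

```text
t 19.2 pos [ 546.1 -157.8   47.7] rot [ 1.7993e+02  3.0000e-02 -8.8310e+01] F [-0.2  0.1 -1.5] gap 46.1
tool offset [ 0.3 -2.3 12.7]
rotvec [0.07 0.03 0.03]
```

Call:
jog_arm(offset=[[0, -2, 3], [0, 0, 2], [0, 0, 0]], delta_rot=[[0, 0, 0], [0, 0, 0], [0, 0, 0]], jaw=[30, 30, 30])

```text
time: 19.5
tool_pos: [548.7, -158.0, 42.8]
tcp_rot: [180.0, 0.0, -88.3]
ft_force: [-0.2, 0.4, -1.0]
finger_gap: 45.7
```

```bash
python3 to.py 548.4 -158.1 35 -88.34
python3 - <<'E'
from h import *
m=cams.camera_model("scene");p,d=cams.snapshot("scene"); np.savez("scene11.npz",p=p,d=d);P=depth_pts(m,d)
cv2.imwrite("pics/s11.png",cv2.resize(p[120:210,160:260,::-1],None,fx=6,fy=6,interpolation=cv2.INTER_CUBIC))
hsv=cv2.cvtColor(p,cv2.COLOR_RGB2HSV)
br=(hsv[...,0]>18)&(hsv[...,0]<32)&(hsv[...,1]>120)&(P[...,2]>70)&(P[...,2]<190)&(abs(P[...,1]+157)<50)&(abs(P[...,0]-585)<90)
q=P[br];A=np.c_[q[:,:2]-[585,-157],np.ones(len(q))]; c=np.linalg.lstsq(A,q[:,2],rcond=None)[0]; print(len(q),c, "slopes deg",np.degrees(c[:2]))
E
```

```text
t 19.5 pos [ 548.7 -158.    42.8] rot [ 1.7996e+02  1.0000e-02 -8.8310e+01] F [-0.2  0.4 -1. ] gap 45.7
tool offset [0.1 0.3 7.8]
rotvec [0.04 0.01 0.03]
257 [-2.10323300e-02  3.17773181e-02  9.95884382e+01] slopes deg [-1.20506374  1.82070621]
```

View pics/s11.png

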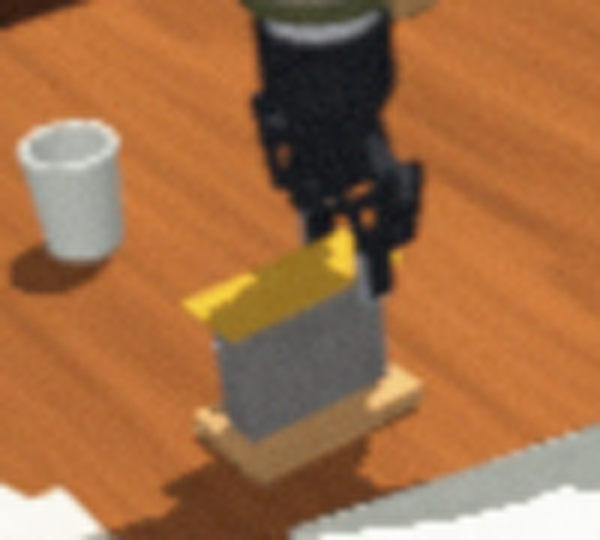

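Call:
jog_arm(offset=[[0, 0, 3], [0, 0, 2], [0, 0, 0]], delta_rot=[[0, 0, 0], [0, 0, 0], [0, 0, 0]], jaw=[30, 30, 30])

```text
time: 19.85
tool_pos: [549.7, -158.3, 38.7]
tcp_rot: [-179.9, -0.0, -88.3]
ft_force: [-0.0, -0.0, -1.7]
finger_gap: 46.1
```

Call:
jog_arm(offset=[[0, 0, 1.2]], delta_rot=[[0, 0, 0]], jaw=[30])

```text
time: 19.95
tool_pos: [549.9, -158.4, 37.7]
tcp_rot: [-179.9, -0.0, -88.3]
ft_force: [-0.2, -0.5, -0.4]
finger_gap: 46.2
```

Call:
jog_arm(offset=[[0, 0, 1.2]], delta_rot=[[0, 0, 0]], jaw=[30])

```text
time: 20.05
tool_pos: [549.9, -158.4, 36.4]
tcp_rot: [-179.9, -0.0, -88.3]
ft_force: [0.2, -0.2, -1.9]
finger_gap: 46.2
```

Call:
jog_arm(offset=[[0, 1.3, 0.8]], delta_rot=[[0, 0, 0]], jaw=[30])

```text
time: 20.15
tool_pos: [548.7, -158.4, 35.6]
tcp_rot: [-179.9, -0.0, -88.3]
ft_force: [1.2, -0.1, 0.2]
finger_gap: 46.5
```

Call:
jog_arm(offset=[[0, 0, 1]], delta_rot=[[0, 0, 0]], jaw=[30])

```text
time: 20.25
tool_pos: [548.6, -158.5, 35.0]
tcp_rot: [-179.9, -0.0, -88.3]
ft_force: [-6.3, 2.3, 11.4]
finger_gap: 45.9
```

Call:
jog_arm(offset=[[0, 0, 1]], delta_rot=[[0, 0, 0]], jaw=[30])

```text
time: 20.35
tool_pos: [548.6, -158.5, 35.0]
tcp_rot: [-179.9, -0.1, -88.3]
ft_force: [-6.7, 3.2, 11.4]
finger_gap: 45.7
```

The blank touched the brick at TCP z = 35.0, as predicted. I'll relax the contact and look before letting go.

Call:
jog_arm(offset=[[0, 0, 0], [0, 0, 0]], delta_rot=[[0, 0, 0], [0, 0, 0]], jaw=[30, 30], newtons=30)

```text
time: 20.55
tool_pos: [548.8, -158.5, 35.5]
tcp_rot: [-179.9, -0.1, -88.3]
ft_force: [0.4, 0.1, -1.0]
finger_gap: 46.1
```

Run:
```python
from h import *
s=monitor.sense(); print(s["tool_pos"].round(1),s["ft_force"].round(1),s["finger_gap"])
m=cams.camera_model("scene");p,d=cams.snapshot("scene"); np.savez("scene12.npz",p=p,d=d)
cv2.imwrite("pics/s12.png",cv2.resize(p[140:210,170:260,::-1],None,fx=8,fy=8,interpolation=cv2.INTER_CUBIC))
m=cams.camera_model("wrist"); p,d=cams.snapshot("wrist"); np.savez("wrist12.npz",p=p,d=d,K=m["K"],T=m["camera_from_world"])
cv2.imwrite("pics/wrist12.png",cv2.resize(p[:,:,::-1],None,fx=1.5,fy=1.5,interpolation=cv2.INTER_CUBIC))
```

```text
[ 548.8 -158.5   35.5] [ 0.4  0.1 -1. ] 46.1355179578161
```

View pics/s12.png

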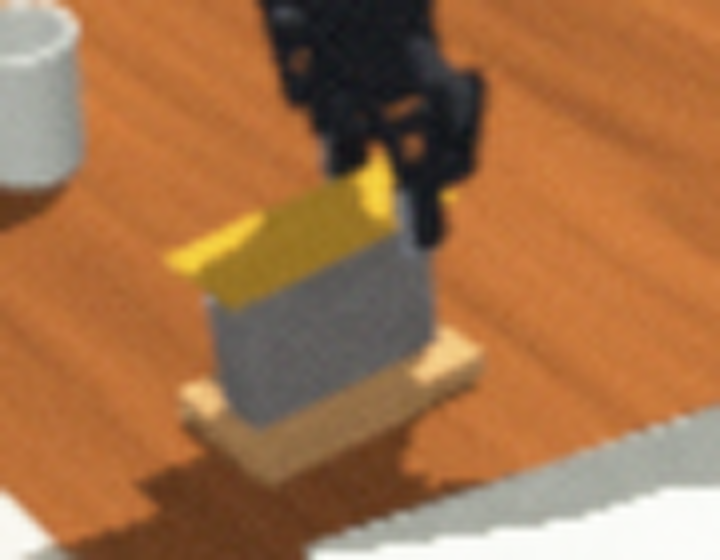

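View pics/wrist12.png

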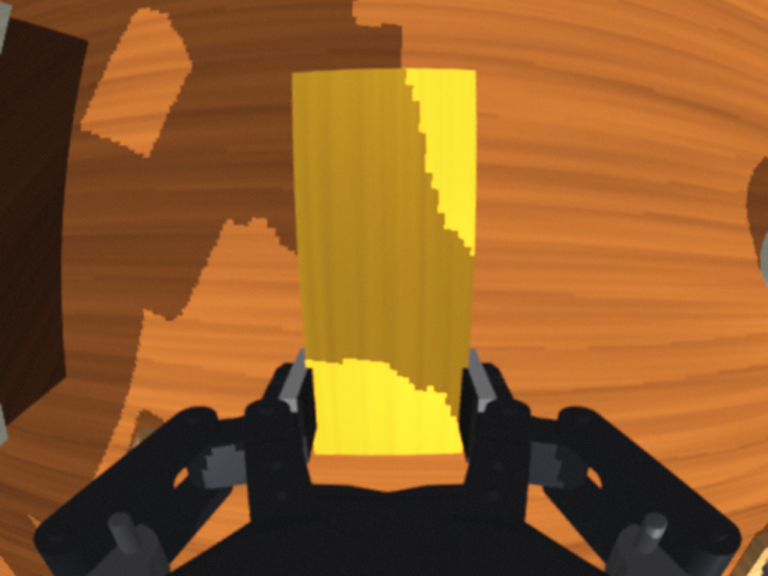

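Run:
```python
from h import *
m=cams.camera_model("scene")
c=ray_plane(m,np.array([[166,262],[237,308]])/8+[169.5,139.5],93)[:,:2]; print("blank far corners(scene)",c,np.linalg.norm(c[0]-c[1]),"far mid",c.mean(0))
# brick outline in initial scene by depth
z=np.load("scene0.npz");p,d=z["p"],z["d"];P=depth_pts(m,d)
cv2.imwrite("pics/b0.png",cv2.resize(p[140:210,170:260,::-1],None,fx=8,fy=8,interpolation=cv2.INTER_CUBIC))
```

```text
blank far corners(scene) [[ 648.98758107 -174.64367757]
 [ 644.46429807 -125.75749099]] 49.095003070115006 far mid [ 646.72593957 -150.20058428]
```

View pics/b0.png

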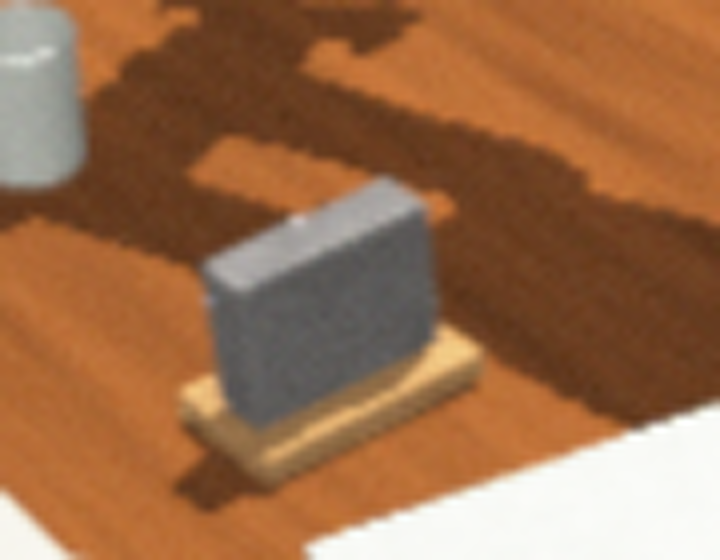

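Run:
```python
from h import *
m=cams.camera_model("scene")
c=ray_plane(m,np.array([[202,264],[240,292],[428,206],[388,177]])/8+[169.5,139.5],90)[:,:2]; print(c.round(1),c.mean(0),np.linalg.norm(c[0]-c[1]),np.linalg.norm(c[1]-c[2]))
a=c[:2].mean(0);b=c[2:].mean(0);u=(a-b)/np.linalg.norm(a-b);print(np.degrees(np.arctan2(u[1],u[0])),"blank centre rel",np.array([646.7,-150.2])-60*u-c.mean(0))
```

```text
[[ 636.2 -167.2]
 [ 635.2 -138.7]
 [ 537.4 -139.9]
 [ 537.2 -170.8]] [ 586.48340303 -154.1421098 ] 28.51173264301294 97.77944058790419
1.413554097737811 blank centre rel [0.23485605 2.46198957]
```

The scene camera, comparing blank and brick directly, agrees to 0.2 mm along the brick and about 2 mm across it, which is within pixel error. I'll nudge 1 mm across, touch down and open slowly.

Call:
jog_arm(offset=[[1, 0, 0], [0, 0, 0.8], [0, 0, 0], [0, 0, 0], [0, 0, 0]], delta_rot=[[0, 0, 0], [0, 0, 0], [0, 0, 0], [0, 0, 0], [0, 0, 0]], jaw=[30, 30, 55, 60, 64])

```text
time: 21.15
tool_pos: [549.1, -159.9, 35.1]
tcp_rot: [-179.8, -0.1, -88.3]
ft_force: [0.0, 0.1, -0.1]
finger_gap: 54.4
```

Run:
```python
from h import *
s=monitor.sense(); print(s["tool_pos"].round(1),s["ft_force"].round(1),s["finger_gap"])
m=cams.camera_model("scene");p,d=cams.snapshot("scene"); np.savez("scene13.npz",p=p,d=d)
cv2.imwrite("pics/s13.png",cv2.resize(p[140:210,170:260,::-1],None,fx=8,fy=8,interpolation=cv2.INTER_CUBIC))
```

```text
[ 549.1 -159.9   35.1] [ 0.   0.1 -0.1] 54.35169975070832
```

View pics/s13.png

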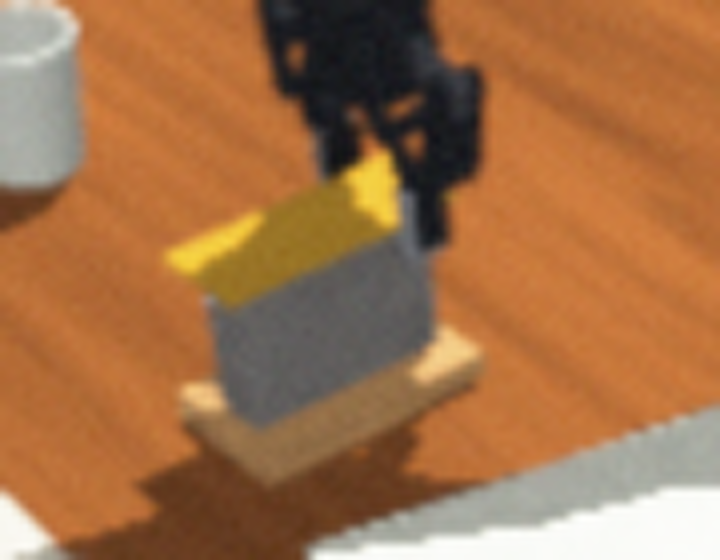

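The blank lies flat on the brick and stays there with the fingers loose. I'll open fully and withdraw straight up.

Call:
jog_arm(offset=[[0, 0, 0], [0, 0, 0], [0, 0, 0], [0, 0, -8], [0, 0, -20], [0, 0, -30], [0, 0, -40], [0, 0, -40], [0, 0, -30], [0, 0, 0]], delta_rot=[[0, 0, 0], [0, 0, 0], [0, 0, 0], [0, 0, 0], [0, 0, 0], [0, 0, 0], [0, 0, 0], [0, 0, 0], [0, 0, 0], [0, 0, 0]], jaw=[80, 95, 100, 100, 100, 100, 100, 100, 100, 100])

```text
time: 22.2
tool_pos: [547.2, -159.1, 211.3]
tcp_rot: [-180.0, -0.0, -88.3]
ft_force: [0.3, 0.6, 0.6]
finger_gap: 85.5
```

Call:
jog_arm(offset=[[0, 20, 0], [0, 40, 0], [0, 40, 0], [0, 40, 0], [0, 20, 0], [0, 0, 0]], delta_rot=[[0, 0, 0], [0, 0, 0], [0, 0, 0], [0, 0, 0], [0, 0, 0], [0, 0, 0]], jaw=[100, 100, 100, 100, 100, 100])

```text
time: 22.8
tool_pos: [382.9, -163.7, 212.1]
tcp_rot: [-179.7, -0.1, -88.2]
ft_force: [0.2, -0.2, -0.1]
finger_gap: 85.4
```

Run:
```python
from h import *
s=monitor.sense(); print(s["time"],s["tool_pos"].round(1),s["ft_force"].round(1),s["finger_gap"])
for n in ("top","scene"):
    m=cams.camera_model(n); p,d=cams.snapshot(n); np.savez(n+"14.npz",p=p,d=d);P=depth_pts(m,d)
    hsv=cv2.cvtColor(p,cv2.COLOR_RGB2HSV)
    br=((hsv[...,0]>18)&(hsv[...,0]<32)&(hsv[...,1]>120)&(P[...,2]>84)&(P[...,2]<100)&(abs(P[...,1]+157)<60)&(abs(P[...,0]-585)<90)).astype(np.uint8)
    print(n,br.sum(),rect(m,br>0,92.5))
    q=P[br>0];A=np.c_[q[:,:2]-[585,-157],np.ones(len(q))]; c=np.linalg.lstsq(A,q[:,2],rcond=None)[0]; print("plane",c.round(3))
    mk=((P[...,2]>100)&(P[...,2]<120)&(abs(P[...,0]-712)<40)&(abs(P[...,1]-218)<40)); 
    if mk.sum()>20: print("block",rect(m,mk,107.4))
    cv2.imwrite(f"pics/{n}14.png",cv2.resize(p[:,:,::-1],(768,576),interpolation=cv2.INTER_CUBIC))
```

```text
22.8 [ 382.9 -163.7  212.1] [ 0.2 -0.2 -0.1] 85.35824744267552
top 683 (array([ 585.4, -159.5]), array([ 585.5, -159.6]), array([119.5,  49.8]), 2.4)
plane [-1.0000e-03  1.5000e-02  9.2567e+01]
block (array([711.7, 218. ]), array([711.7, 218. ]), array([29.1, 27.7]), 52.4)
scene 291 (array([ 588.3, -155.4]), array([ 586.7, -156.1]), array([119.5,  51.8]), 3.41)
plane [-4.0000e-03 -3.0000e-03  9.2345e+01]
block (array([714.2, 223.9]), array([715. , 223.6]), array([32.9, 26.3]), 50.76)
```

View pics/top14.png

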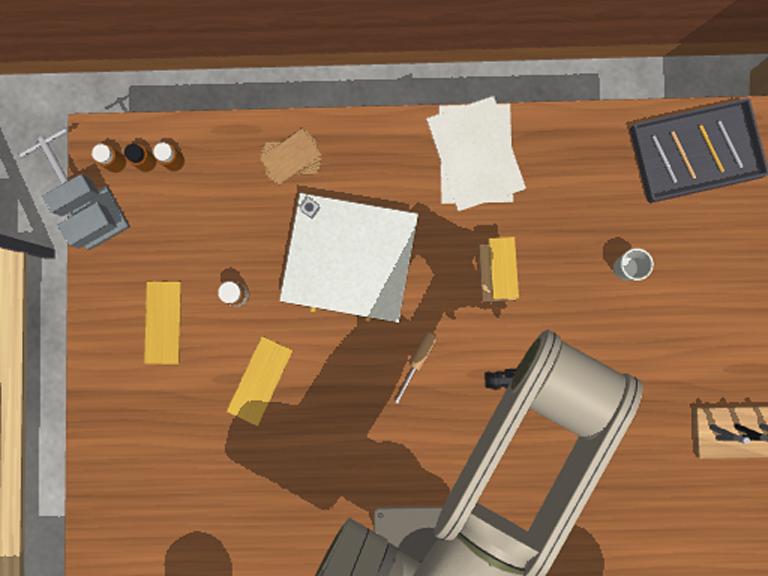

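View pics/scene14.png

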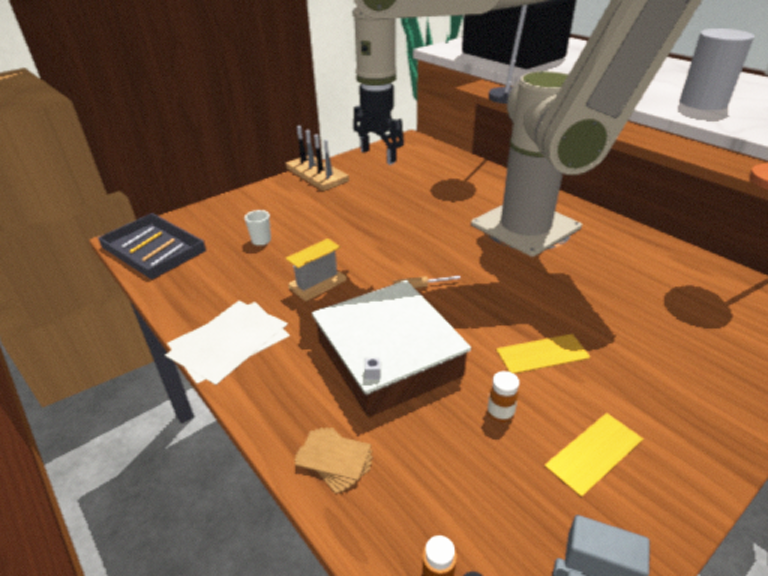

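The top picture shows the blank on the brick at (503,268), 0.1 mm off along, about 2 mm across and 0.7° in yaw, and flat. The cube (310,207), jar (230,292), pot (634,265) and screwdriver (415,365) are where they were, and the arm is clear. Handing in.

```bash
python3 -c "
from bench import r
print(r.hand_in())"
```

```text
the job is handed in; nothing more can be done
None
```

The blank is lying flat and lengthwise on the soldering brick, released, with the arm clear. I handed the job in after about 23 s.

**What I did:** I picked the small plate on the chest (about 118×49 mm; the two plates on the bench are about 169×70 mm). I pushed it from its far end with the fingertips until it overhung by 39.7 mm and left it resting there. Then I gripped it across the overhanging end, lifted it level, set it on the brick until it touched, and let go.

**Last checks:**
- **Placement:** by the top camera the blank is 0.1 mm off centre along the brick, about 2 mm off across it and 0.7° off in yaw. Its top is at 92.5 mm, as expected.
- **Other objects:** the steel cube measured the same before and after. The jar, pot and screwdriver look unmoved in the pictures.

**What disagreed:**
- **Fingertip height:** the tips sat about 36 mm behind the reported TCP at the 20 mm gap used for pushing and about 48 mm when fully open, more than described. I set heights by contact and camera instead.
- **Across-brick position:** just before release the scene camera put the blank about 2 mm to one side, so I nudged it 1 mm. Afterwards both cameras put it 2–4 mm to the other side, so the nudge was probably not needed. I left it there.

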